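# Take component boxes off the rail and secure them in the carrier

## Task

Swing the grey carrier's hold-down bar up out of the way, then take every blue component box down from the hanging rail by tilting its lower end out and up and then lifting its lip off the strip, and stand each one upright in a bay of its own in the carrier, flat on the bay's floor. Press every box's white lid down until it is fully home, and only when all the boxes are in with their lids shut, swing the bar back over them until it is fully closed. Do not knock over the jar.

Things in the scene. Friction and masses are not known exactly. Their poses are not given: they have to be found in the camera images.
- rail: Fixed hanging rail: aluminium strip 328 long (y), 8 thick (x), edges 37 and 75 above the table, between end posts 12 wide, 85 high. Origin on the table under the middle of the strip's front face; +x goes back through the strip, z up. Boxes hang in front (-x), 88 apart (44 clear between them); places may be empty. Clear behind but for a 6 high base 30 to 100 behind the front face.
- carrier: Loose grey tray, 2 kg, on the table: 108 deep (its x -50 to +58), 358 long (y), four bays along y. Floor 5 thick, low walls and ribs 14 high, two 26 high hinge lugs at the back ends. Origin at its underside; +x to its back (hinge) side, z up. Slides if pushed hard.
- bar (a joint): Steel hold-down bar of the carrier: 10 thick round bar, 370 long (along y) on two end arms, hinged at the carrier's back. 0 = fully closed, lying across over the lids (about 7 above shut ones); grows as it swings up and back; stop at 1.5 rad. Starts near closed, at 0 to 0.3. Stiff hinge, stays where left, needs 2 to 3 N at the bar.
- bar_mid (a point): Middle of the long bar, on its axis, 91 from the hinge axis. In the carrier's frame at x -5, y 0, z 76 when closed; between the two middle bays.
- bar_hinge (a point): Point on the bar's hinge axis (parallel to the carrier's y): x +62, y 0, z 15 in the carrier's frame. Opening is a positive rotation about y.
- bay1 (a point): Middle of carrier bay 1, on its floor (132 to -y of the carrier's middle, axes as the carrier's): where a box's origin goes, lip towards the carrier's back. The bay is 58 wide (y) and 96 deep (x -44 to +52 from here); a box has 7 to 9 of play each way.
- bay2 (a point): Middle of carrier bay 2, on its floor (44 to -y of the carrier's middle, axes as the carrier's): where a box's origin goes, lip towards the carrier's back. The bay is 58 wide (y) and 96 deep (x -44 to +52 from here); a box has 7 to 9 of play each way.
- bay3 (a point): Middle of carrier bay 3, on its floor (44 to +y of the carrier's middle, axes as the carrier's): where a box's origin goes, lip towards the carrier's back. The bay is 58 wide (y) and 96 deep (x -44 to +52 from here); a box has 7 to 9 of play each way.
- bay4 (a point): Middle of carrier bay 4, on its floor (132 to +y of the carrier's middle, axes as the carrier's): where a box's origin goes, lip towards the carrier's back. The bay is 58 wide (y) and 96 deep (x -44 to +52 from here); a box has 7 to 9 of play each way.
- box1: Component box 1 (four alike, 0.15 to 0.3 kg, may be absent): blue plastic, 44 wide (y) x 70 deep (x) x 55 high; grip across y. Origin at the centre of its underside; -x front, +x back, z up. At its back a top lip with a nib hooks over the rail strip and a bottom foot (8 high, 7 deep) lies under the strip. Hung: underside 25 above the table, back face 0.5 before the strip, yaw as the rail.
- lip1 (a point): Underside of box 1's lip, x +39.5, y 0, z 50 in the box; hung, it rests on the strip's top edge. Lip reaches to x +52, its nib 9 down behind the strip. The foot has 4 of clearance and stops a straight lift: first tilt the lower end out and up 0.2 to 0.3 rad about the strip's top front edge (positive turn about y), then raise it 15 or more.
- lid1 (a joint): Lid of box 1: white plate 68 x 40 x 4, hinged at the box's top back edge (box x +34, z 55.5). 0 = fully home, grows as it opens, to 0.9 rad; starts ajar at 0.15 to 0.35. Stiff hinge, stays where left; 2 to 3 N down near its front edge closes it; press on its top face at box x -24, y 0 (z 59.5 when home, about 17 higher at 0.3 rad).
- box2: Component box 2 (four alike, 0.15 to 0.3 kg, may be absent): blue plastic, 44 wide (y) x 70 deep (x) x 55 high; grip across y. Origin at the centre of its underside; -x front, +x back, z up. At its back a top lip with a nib hooks over the rail strip and a bottom foot (8 high, 7 deep) lies under the strip. Hung: underside 25 above the table, back face 0.5 before the strip, yaw as the rail.
- lip2 (a point): Underside of box 2's lip, x +39.5, y 0, z 50 in the box; hung, it rests on the strip's top edge. Lip reaches to x +52, its nib 9 down behind the strip. The foot has 4 of clearance and stops a straight lift: first tilt the lower end out and up 0.2 to 0.3 rad about the strip's top front edge (positive turn about y), then raise it 15 or more.
- lid2 (a joint): Lid of box 2: white plate 68 x 40 x 4, hinged at the box's top back edge (box x +34, z 55.5). 0 = fully home, grows as it opens, to 0.9 rad; starts ajar at 0.15 to 0.35. Stiff hinge, stays where left; 2 to 3 N down near its front edge closes it; press on its top face at box x -24, y 0 (z 59.5 when home, about 17 higher at 0.3 rad).
- box3: Component box 3 (four alike, 0.15 to 0.3 kg, may be absent): blue plastic, 44 wide (y) x 70 deep (x) x 55 high; grip across y. Origin at the centre of its underside; -x front, +x back, z up. At its back a top lip with a nib hooks over the rail strip and a bottom foot (8 high, 7 deep) lies under the strip. Hung: underside 25 above the table, back face 0.5 before the strip, yaw as the rail.
- lip3 (a point): Underside of box 3's lip, x +39.5, y 0, z 50 in the box; hung, it rests on the strip's top edge. Lip reaches to x +52, its nib 9 down behind the strip. The foot has 4 of clearance and stops a straight lift: first tilt the lower end out and up 0.2 to 0.3 rad about the strip's top front edge (positive turn about y), then raise it 15 or more.
- lid3 (a joint): Lid of box 3: white plate 68 x 40 x 4, hinged at the box's top back edge (box x +34, z 55.5). 0 = fully home, grows as it opens, to 0.9 rad; starts ajar at 0.15 to 0.35. Stiff hinge, stays where left; 2 to 3 N down near its front edge closes it; press on its top face at box x -24, y 0 (z 59.5 when home, about 17 higher at 0.3 rad).
- box4: Component box 4 (four alike, 0.15 to 0.3 kg, may be absent): blue plastic, 44 wide (y) x 70 deep (x) x 55 high; grip across y. Origin at the centre of its underside; -x front, +x back, z up. At its back a top lip with a nib hooks over the rail strip and a bottom foot (8 high, 7 deep) lies under the strip. Hung: underside 25 above the table, back face 0.5 before the strip, yaw as the rail.
- lip4 (a point): Underside of box 4's lip, x +39.5, y 0, z 50 in the box; hung, it rests on the strip's top edge. Lip reaches to x +52, its nib 9 down behind the strip. The foot has 4 of clearance and stops a straight lift: first tilt the lower end out and up 0.2 to 0.3 rad about the strip's top front edge (positive turn about y), then raise it 15 or more.
- lid4 (a joint): Lid of box 4: white plate 68 x 40 x 4, hinged at the box's top back edge (box x +34, z 55.5). 0 = fully home, grows as it opens, to 0.9 rad; starts ajar at 0.15 to 0.35. Stiff hinge, stays where left; 2 to 3 N down near its front edge closes it; press on its top face at box x -24, y 0 (z 59.5 when home, about 17 higher at 0.3 rad).
- jar: Bystander: closed jar, 52 across, 60 high, origin at the centre of its underside. Must not be knocked over.

How it is judged:
By the outcome, as a careful person would: the job done as asked, in the order asked, and still so for the second after the job is handed in, with the robot touching nothing.
Of box1, box2, box3, box4 only 3 to 4 are there at a start; the rules pass over those that are not, and their reading is None.
At some moment in a run one of carrier may be knocked a few centimetres aside while the robot is not near it.
Once in a run the grip may slacken for a moment while it holds something.
It also fails if it takes over 210 s, if anything falls off the work surface, if the arm or the gripper's body presses on something with over 40 N, if the wrist force passes 120 N, or if a joint passes its speed limit or range.

## Robot

A 6-joint arm with a two-finger parallel gripper is mounted at the origin on the work surface. World frame = base frame: x ahead of the robot, y to its left, z up, the work surface at z = 0. Lengths are in mm, angles in rad, forces in N, time in s.
With the tool pointing down it reaches from about 400 to 925 mm from the base axis. Payload 12.5 kg.
Tool frame: the origin (TCP) lies midway between the tips of the shut fingers; the grasp point (between the pads) lies 19 mm behind it (env.grip_depth is the distance from the TCP to the grasp point, in mm); z points along the fingers, y is the line along which they close (so a half turn about z gives the same grasp; the last joint's range is limited). The gripper opens to 95 mm and grips with 3 to 60 N. Pads are 20 mm wide; open, the fingers measure 119 mm over their backs; the gripper's body (75 mm by 180 mm) begins 59 mm behind the grasp point.
Start: joints at [-1.246, 0.491, 1.559, -0, 1.092, -0.106], TCP at [261.023, -567.903, 214.661] pointing down, gripper open.
Joint ranges: [-3.1, 3.1], [-0.84, 2.19], [0.05, 2.79], [-1.13, 4.28], [0.06, 2.93], [-2.69, 2.69]. Speed limits (rad/s): [2.22, 2.22, 2.79, 3.14, 3.14, 3.14].

## Interface

Orientations are given as [roll, pitch, yaw] about the fixed x, y, z axes, in that order (R = Rz(yaw) Ry(pitch) Rx(roll)).
In Python, from cell import monitor, viewer, order, env gives the robot as it stands.
- The arm moves only by the tool move_arm, never from a script. Its argument "moves" is one flat list of numbers, 4 for each row, row after row: the shift along the tool's x, y, z normalised to -1 to 1, where 1 is 0.15 m, then the turn about the tool's z normalised to -1 to 1, where 1 is pi/2 rad. A call has 1 to 10 rows; each row shifts and turns the commanded pose from where the row before left it, along the tool's axes as they then stand; what a row does not reach is not made up. A row lasts 1/8 s, in which the tool goes at most 62.5 mm and 10.7 degrees, less where a joint would pass 70% of its speed; a pose out of reach is approached as far as the arm can. A call with a number of a shift or a turn outside -1 to 1 is refused whole. A call with a gripper value outside its range is refused whole. "claw" is the finger opening in mm, from 0 to 95.1, set as the call begins (left out, the last holds). The fingers move at their own pace and stop on an object; the grip force is fixed at half the most. Time passes only in rows, so rows that do not move let the fingers close. It gives the time, the measured TCP pose, the force, the opening and the grip force at its end, in the units of the state.
- monitor.state(): the state, without advancing time (a new reading comes with each control period).
- viewer.read_camera(name): name is "side" or "top" or "wrist"; returns the picture (384x512x3 uint8, red, green, blue); there is no depth.
- viewer.camera_info(name): a dict with "K" (3x3 intrinsics, pixels), "camera_from_world" (4x4, takes a point from world to camera coordinates). Camera axes: x right, y down, z forward; pixel columns grow to the right and rows downward; lengths in mm; the calibration is good to about 2 mm. A picture is of the moment at which its call begins: read the wrist's pose just before it. camera_info takes no time and is no camera call; for the wrist camera it gives the pose at the moment of the call.
- order.job_done(): hands the job in; it is judged then, once.
The state is a dict: "t": time; "joints": joint angles; "qvel": joint speeds; "tau": joint torques, N m; "eef_pos": TCP position; "tcp_rot": TCP orientation; "ft_force": force on the tool from outside, world axes, zero at the start; "moment": the same for the moment, N m; "opening": opening from 0.0 (shut) to 1.0 (fully open); "grip_force": force on a finger pad.
Only numpy, scipy, OpenCV 4.12 (cv2) and the standard library are available. Lean on these libraries where they do the work, as an engineer would, in place of code of your own. Each camera call takes 0.05 s, during which the arm holds its last target. There are 200 camera calls.

## Working session

There is one attempt and no reset: what is moved stays moved. The work goes in short steps, Python scripts to look and compute and a tool call to move; the robot and the scene stay as the last step left them, time stands still between calls to the robot, and variables do not carry over. Pictures are saved under pics/ and viewed, at most 14 in all, crops included, and the job is handed in when it is done.

Besides the shell and the picture viewer there is one more tool, called after "Request:" as name(argument=value, ...) on one line, values as JSON. move_arm: Moves the arm, as the interface text tells. Scaled input: -1 to 1 covers 0.15 m each way for a shift and pi/2 rad each way for a turn. Its arguments: {"type":"object","properties":{"moves":{"type":"array"},"claw":{"type":"number"}},"required":["moves"]}

```bash
ls; mkdir -p pics
python3 - <<'E'
from cell import monitor, viewer, order, env
import cv2,numpy as np
print(monitor.state())
ims=[]
for n in ["top","side","wrist"]:
    im=viewer.read_camera(n); cv2.imwrite(f"pics/{n}0.png",im[:,:,::-1]); ims.append(im)
    i=viewer.camera_info(n); print(n,np.round(i["K"],1).tolist(),np.round(i["camera_from_world"],4).tolist())
E
```

```text
pics
{'t': 0.0, 'joints': array([-1.24558943e+00,  4.91589892e-01,  1.55942672e+00, -1.03725184e-05,
        1.09169914e+00, -1.05612265e-01]), 'qvel': array([ 0.00082411, -0.00139026, -0.0008011 ,  0.00044254,  0.00154469,
       -0.00100772]), 'tau': array([-2.65246243e-03, -6.12657952e+01, -2.58187222e+01,  6.91902498e-02,
        4.81892901e-02, -1.14704967e-04]), 'eef_pos': array([ 260.94630638, -567.6634265 ,  214.05073131]), 'tcp_rot': array([-3.14047484e+00, -1.09244701e-04,  4.30823887e-01]), 'ft_force': array([-0.39993175,  0.87906783, -0.16681635]), 'moment': array([ 0.03089839, -0.02208191, -0.02115632]), 'grip_force': 0.0, 'opening': 0.9992430926960533}
top [[440.3, 0.0, 260.2], [0.0, 440.3, 186.3], [0.0, 0.0, 1.0]] [[-0.0282, -0.9996, 0.0092, 5.7494], [-0.994, 0.0271, -0.1057, 649.2272], [0.1054, -0.0121, -0.9944, 1117.1476], [0.0, 0.0, 0.0, 1.0]]
side [[472.9, 0.0, 259.4], [0.0, 472.9, 181.7], [0.0, 0.0, 1.0]] [[-0.9932, -0.1161, -0.0017, 623.9193], [-0.0884, 0.7653, -0.6376, 108.3447], [0.0753, -0.6331, -0.7704, 1397.8205], [0.0, 0.0, 0.0, 1.0]]
wrist [[342.6, 0.0, 254.1], [0.0, 342.6, 192.2], [0.0, 0.0, 1.0]] [[0.4182, -0.9084, -0.0008, -626.0467], [-0.8676, -0.3996, 0.296, -33.7229], [-0.2692, -0.1231, -0.9552, 392.5462], [0.0, 0.0, 0.0, 1.0]]
```

View pics/top0.png

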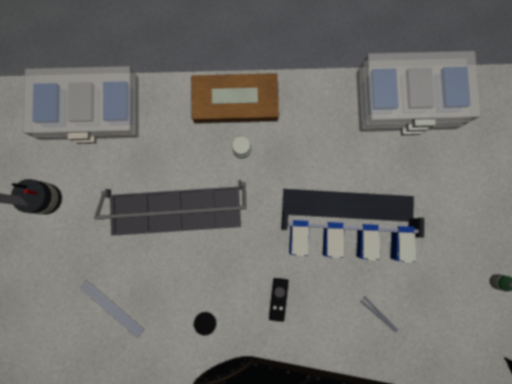

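View pics/side0.png

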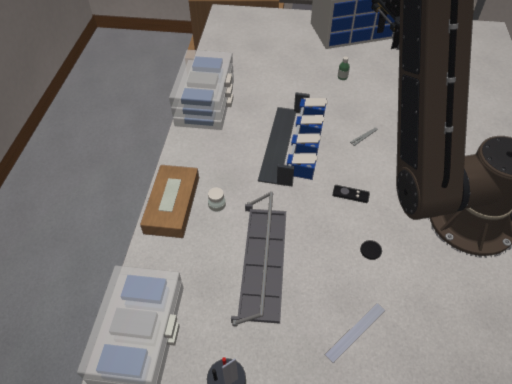

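```bash
cat > h.py <<'E'
from cell import monitor, viewer, order, env
import cv2,numpy as np
def cam(n):
    i=viewer.camera_info(n); return np.array(i["K"]),np.array(i["camera_from_world"])
def ray(c,uv,z):
    K,T=c; R=T[:3,:3]; o=-R.T@T[:3,3]; d=R.T@np.linalg.inv(K)@[*uv,1]
    return (o+d*(z-o[2])/d[2])[:2] if np.ndim(z)==0 else None
def proj(c,p):
    K,T=c; q=K@(T[:3,:3]@np.array(p,float)+T[:3,3]); return q[:2]/q[2]
def st():
    s=monitor.state(); print('t%.2f'%s['t'],'pos',np.round(s['eef_pos'],1),'rot',np.round(s['tcp_rot'],3),'F',np.round(s['ft_force'],1),'op %.1f'%(s['opening']*95.1),'gf %.1f'%s['grip_force']); return s
def shot(n,f,crop=None,k=1):
    c=cam(n); im=viewer.read_camera(n)[:,:,::-1].copy()
    if crop: x,y,w,h=crop; v=im[y:y+h,x:x+w]
    else: v=im
    cv2.imwrite(f"pics/{f}.png",cv2.resize(v,None,fx=k,fy=k,interpolation=cv2.INTER_CUBIC)); np.save(f"pics/{f}_raw.npy",im)
    return im,c
E
python3 - <<'E'
from h import *
im,c=shot("top","t1")
a=cv2.resize(im[170:270,80:280],None,fx=4,fy=3.0*4/3,interpolation=2); b=cv2.resize(im[180:272,260:440],None,fx=4,fy=4,interpolation=2)
a=cv2.convertScaleAbs(a,alpha=1.6)
o=np.zeros((800,800,3),np.uint8); o[:400,:800]=a; o[400:400+368,:720]=b
cv2.imwrite("pics/t1z.png",cv2.resize(o,(600,600)))
hsv=cv2.cvtColor(im,cv2.COLOR_BGR2HSV)
# navy lips
m=((im[:,:,0]>90)&(im[:,:,2]<60)).astype(np.uint8)
n,l,s,ce=cv2.connectedComponentsWithStats(m)
for i in range(1,n):
    if s[i,4]>15: print('blue',s[i],ce[i].round(1),ray(c,ce[i],80).round(0))
K,T=c;print('cam',(-T[:3,:3].T@T[:3,3]).round(0))
print('jar',ray(c,(242,147),60).round(0))
for uv in [(110,195),(239,188),(111,235),(240,228)]: print('tray',ray(c,uv,14).round(0))
cw,Tw=cam("wrist");print('wcam',(-Tw[:3,:3].T@Tw[:3,3]).round(0)); st()
E
```

```text
blue [294 221  14   5  66] [300.5 222.9] [ 550. -109.]
blue [328 223  15   5  68] [335.3 224.9] [ 543. -196.]
blue [363 225  15   5  70] [370.3 227. ] [ 535. -283.]
blue [398 227  16   5  74] [405.7 229. ] [ 528. -371.]
cam [ 528.    2. 1179.]
jar [750.  32.]
tray [639. 386.]
tray [648.  44.]
tray [534. 382.]
tray [542.  44.]
wcam [ 338. -534.  385.]
t0.20 pos [ 261.  -567.8  214.3] rot [-3.141 -0.     0.431] F [-0.2  0.3  0.5] op 95.2 gf 0.0
```

View pics/t1z.png

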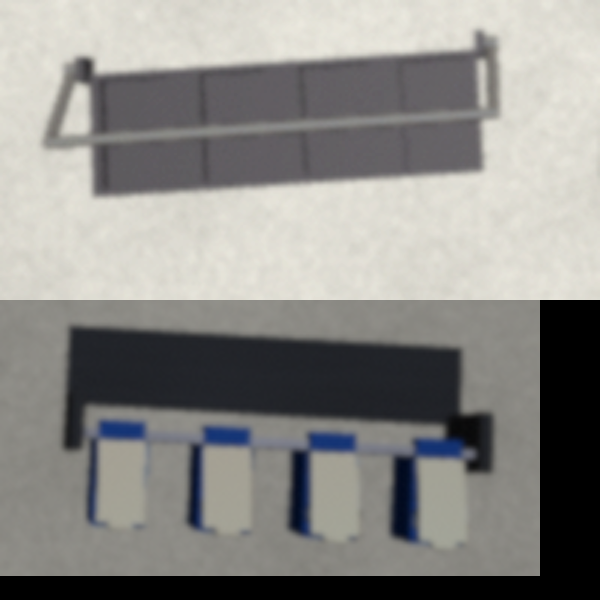

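```bash
cat >> h.py <<'E'
def go(x=None,y=None,z=None,yaw=None):
    "turn first, then shift: total normalised numbers and min rows, from the measured pose"
    s=monitor.state(); p=s['eef_pos']; w=s['tcp_rot'][2]
    t=[p[i] if v is None else v for i,v in enumerate((x,y,z))]; yw=w if yaw is None else yaw
    d=np.array(t)-p; a=(d[0]*np.cos(yw)+d[1]*np.sin(yw),d[0]*np.sin(yw)-d[1]*np.cos(yw),-d[2])
    print('go',t,'turn %.3f'%(-(yw-w)/(np.pi/2)),'shift',np.round(np.array(a)/150,3),'rows>=%.1f'%(np.linalg.norm(d)/60))
E
python3 -c "
from h import *
go(570,-250,214,-.084)"
```

```text
go [570, -250, 214] turn 0.328 shift [ 1.875e+00 -2.284e+00  2.000e-03] rows>=7.4
```

Request:
move_arm(moves=[0,0,0,0.11,0,0,0,0.11,0,0,0,0.108,0.235,-0.285,0,0,0.235,-0.285,0,0,0.235,-0.285,0,0,0.235,-0.285,0,0,0.235,-0.285,0,0,0.235,-0.285,0,0,0.235,-0.285,0,0])

```text
t: 1.45
eef_pos: [533.2, -289.1, 214.6]
tcp_rot: [3.142, 0.0, -0.084]
ft_force: [0.2, -0.6, -0.1]
opening: 1.0
grip_force: 0.0
```

Request:
move_arm(moves=[0.235,-0.285,0,0,0,0,0,0])

```text
t: 1.7
eef_pos: [572.7, -248.1, 214.3]
tcp_rot: [-3.141, 0.0, -0.08]
ft_force: [-0.7, -0.9, 0.5]
opening: 1.001
grip_force: 0.0
```

Run:
```python
from h import *
st(); shot("wrist","w1")
go(620,215,214,.026)
```

```text
t1.70 pos [ 572.7 -248.1  214.3] rot [-3.141  0.    -0.08 ] F [-0.7 -0.9  0.5] op 95.2 gf 0.0
go [620, 215, 214] turn -0.069 shift [ 4.030e-01 -3.087e+00  1.000e-03] rows>=7.8
```

View pics/w1.png

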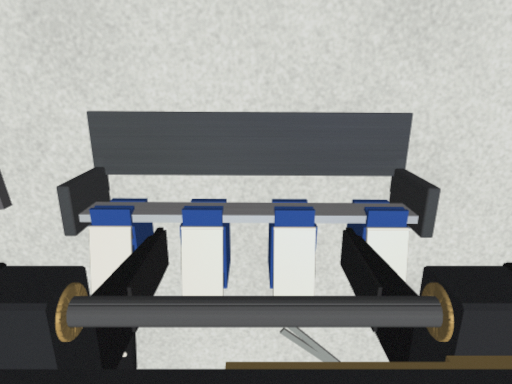

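```bash
cat > m.py <<'E'
from h import *
im=np.load("pics/w1_raw.npy"); c=cam("wrist")
g=im.astype(int).sum(2)/3
for col in (157,158,248,249,340,341): print(col,[int(v) for v in g[196:230,col]])
m=((im[:,:,0]>90)&(im[:,:,2]<60)).astype(np.uint8); m[:205]=0;m[228:]=0
for u0 in (111,203,294,385):
  out=[]
  for r in (213,217,221,224):
    xs=np.where(m[r,u0-35:u0+35])[0]+u0-35
    out.append((xs.min(),xs.max()))
  rs=np.where(m[:,u0])[0]; print(u0,out,rs.min(),rs.max())
E
python3 m.py
```

```text
157 [198, 192, 189, 193, 202, 191, 130, 97, 99, 96, 96, 98, 98, 99, 98, 98, 98, 100, 133, 188, 192, 192, 192, 190, 189, 191, 198, 206, 208, 205, 202, 180, 81, 19]
158 [202, 197, 194, 197, 204, 192, 131, 98, 96, 97, 98, 97, 98, 98, 99, 98, 98, 99, 133, 185, 190, 191, 191, 190, 191, 191, 197, 205, 207, 205, 197, 161, 23, 20]
248 [204, 208, 211, 209, 203, 198, 167, 99, 98, 100, 99, 97, 99, 102, 99, 101, 101, 99, 117, 167, 197, 198, 198, 198, 197, 198, 200, 206, 208, 206, 199, 200, 205, 210]
249 [207, 209, 209, 207, 202, 194, 165, 100, 99, 100, 98, 98, 100, 102, 101, 100, 99, 100, 117, 166, 197, 198, 198, 199, 198, 198, 199, 204, 207, 205, 199, 197, 201, 205]
340 [208, 208, 209, 210, 210, 207, 185, 118, 96, 96, 98, 99, 100, 99, 98, 98, 97, 99, 99, 134, 192, 191, 192, 192, 191, 192, 192, 198, 204, 206, 204, 200, 202, 204]
341 [209, 210, 209, 207, 207, 207, 185, 118, 99, 98, 98, 97, 99, 98, 99, 100, 97, 99, 100, 135, 192, 191, 192, 192, 191, 191, 192, 197, 200, 199, 200, 198, 201, 202]
111 [(np.int64(91), np.int64(130)), (np.int64(91), np.int64(130)), (np.int64(92), np.int64(131)), (np.int64(91), np.int64(131))] 206 224
203 [(np.int64(183), np.int64(221)), (np.int64(183), np.int64(221)), (np.int64(183), np.int64(221)), (np.int64(181), np.int64(222))] 206 224
294 [(np.int64(275), np.int64(313)), (np.int64(275), np.int64(313)), (np.int64(275), np.int64(312)), (np.int64(269), np.int64(314))] 207 225
385 [(np.int64(368), np.int64(407)), (np.int64(367), np.int64(406)), (np.int64(366), np.int64(405)), (np.int64(366), np.int64(406))] 207 225
```

Request:
move_arm(moves=[0.05,-0.385,0,-0.069,0.05,-0.385,0,0,0.05,-0.385,0,0,0.05,-0.385,0,0,0.05,-0.385,0,0,0.05,-0.385,0,0,0.05,-0.385,0,0,0.05,-0.385,0,0,0,0,0,0])

```text
t: 2.88
eef_pos: [625.8, 213.5, 214.1]
tcp_rot: [-3.142, 0.0, 0.027]
ft_force: [-0.2, -0.6, -0.3]
opening: 1.002
grip_force: 0.0
```

Run:
```python
from h import *
st(); im,c=shot("wrist","w2"); np.save('pics/w2_T.npy',c[1])
cv2.imwrite("pics/w2.png",cv2.convertScaleAbs(im,alpha=1.3))
```

```text
t2.88 pos [625.8 213.5 214.1] rot [-3.142  0.     0.027] F [-0.2 -0.6 -0.3] op 95.3 gf 0.0
```

View pics/w2.png

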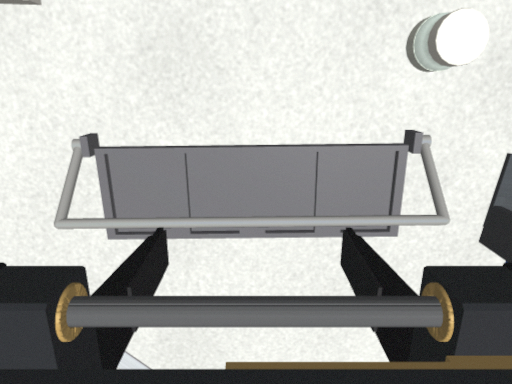

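```bash
cat > m2.py <<'E'
from h import *
from scipy.spatial.transform import Rotation as Ro
K,T2=cam("wrist"); T2=np.load('pics/w2_T.npy')
def Tt(p,r): M=np.eye(4); M[:3,:3]=Ro.from_euler('xyz',r).as_matrix(); M[:3,3]=p; return M
ct=T2@Tt([625.8,213.5,214.1],[-3.142,0,.027])   # cam from tool
c1=(K,ct@np.linalg.inv(Tt([572.7,-248.1,214.3],[-3.141,0,-.08])))
b=[ray(c1,(u,v),75) for u,v in ((157.5,214.3),(248.5,214.8),(340.5,215.4))]; print('strip back',np.round(b,1))
f=[ray(c1,(u,222.6),75) for u in (157.5,248.5,340.5)]; print('strip front',np.round(f,1))
L=[ray(c1,(u,219),80) for u in (111,202,293.8,386)]; print('lips',np.round(L,1))
c2=(K,T2)
im=np.load('pics/w2_raw.npy'); g=im.astype(int).sum(2)/3
for col in (140,250,360): print(col,'back',[int(v) for v in g[140:154,col]],'front',[int(v) for v in g[212:246,col]])
for r in (165,200,232): 
  d=np.diff(g[r]); print(r,'left',[int(v) for v in g[r,92:116]],'right',[int(v) for v in g[r,392:412]])
E
python3 m2.py
```

```text
strip back [[ 546.6 -153.4]
 [ 539.2 -241. ]
 [ 531.5 -329.5]]
strip front [[ 538.1 -152. ]
 [ 531.1 -240.3]
 [ 524.  -329.5]]
lips [[ 547.2 -110. ]
 [ 540.3 -196.6]
 [ 533.4 -283.9]
 [ 526.4 -371.5]]
140 back [183, 184, 185, 184, 184, 168, 103, 60, 82, 97, 96, 97, 98, 97] front [96, 97, 96, 97, 96, 90, 82, 104, 118, 129, 133, 138, 138, 135, 128, 112, 90, 94, 92, 78, 46, 53, 75, 94, 97, 95, 111, 155, 183, 182, 182, 174, 135, 45]
250 back [188, 187, 187, 187, 168, 77, 64, 92, 98, 100, 99, 100, 101, 98] front [97, 99, 96, 97, 92, 86, 107, 120, 130, 136, 139, 139, 136, 126, 111, 95, 96, 97, 97, 98, 98, 96, 97, 96, 97, 115, 158, 182, 179, 181, 185, 190, 192, 192]
360 back [186, 186, 186, 163, 49, 71, 102, 104, 103, 103, 103, 103, 102, 101] front [97, 98, 97, 84, 90, 109, 121, 132, 138, 138, 140, 133, 126, 107, 88, 99, 92, 68, 47, 58, 83, 96, 98, 89, 48, 15, 18, 18, 17, 19, 17, 10, 20, 13]
165 left [183, 182, 183, 183, 156, 97, 96, 98, 96, 97, 95, 95, 96, 83, 55, 55, 60, 83, 95, 95, 97, 95, 96, 96] right [101, 90, 55, 44, 51, 78, 102, 102, 101, 100, 100, 100, 101, 109, 150, 183, 183, 184, 186, 185]
200 left [185, 186, 186, 189, 187, 185, 183, 188, 189, 166, 108, 96, 97, 96, 97, 97, 97, 95, 84, 55, 52, 66, 84, 96] right [49, 76, 99, 98, 99, 99, 99, 99, 99, 120, 167, 193, 191, 187, 182, 177, 181, 186, 188, 187]
232 left [185, 187, 190, 195, 197, 195, 191, 189, 187, 189, 190, 188, 186, 188, 163, 99, 96, 96, 95, 97, 94, 96, 90, 71] right [97, 98, 97, 97, 97, 114, 157, 184, 181, 182, 186, 188, 187, 185, 182, 182, 181, 182, 184, 186]
```

```bash
cat > m3.py <<'E'
exec(open('m2.py').read().split('im=np')[0])
bk=np.array([ray(c2,p,0) for p in ((140,145.9),(250,144.8),(360,143.6))]);fr=np.array([ray(c2,p,14) for p in ((140,239),(250,238.2))])
lf=np.array([ray(c2,p,14) for p in ((96.8,165),(102,200),(107,232))]);rt=np.array([ray(c2,p,14) for p in ((405.5,165),(401.3,200),(397.3,232))])
for n,a in zip('bflr',(bk,fr,lf,rt)): print(n,a.round(1).tolist())
yw=np.arctan(-(bk[0]-bk[2])[0]/(bk[0]-bk[2])[1]); print('yaw',yw, np.arctan((lf[0]-lf[2])[1]/(lf[0]-lf[2])[0]),np.arctan((rt[0]-rt[2])[1]/(rt[0]-rt[2])[0]))
ex=np.array([np.cos(yw),np.sin(yw)]);ey=np.array([-ex[1],ex[0]])
X=[(a@ex).mean() for a in(bk,fr)]; Y=[(a@ey).mean() for a in (lf,rt)]; print('depth',X[0]-X[1],'len',Y[0]-Y[1])
O=ex*((X[0]-58+X[1]+50)/2)+ey*np.mean(Y); print('O',O)
# bar angle
C,Tm=c2; R=Tm[:3,:3]; o=-R.T@Tm[:3,3]
for uv in ((250,222.2),):
  best=[]
  for th in np.arange(-.1,.6,.005):
    v=np.array([-67,61]); x=62+v[0]*np.cos(th)+v[1]*np.sin(th); z=15-v[0]*np.sin(th)+v[1]*np.cos(th)
    q=proj(c2,[*(O+ex*x),z]); best.append((abs(q[1]-uv[1]),th,x,z,*(O+ex*x)))
  print(min(best))
print('jar',ray(c2,(463,38),60))
E
python3 m3.py | tail -8
python3 -c "
from h import *
go(None,None,None,1.6)"
```

```text
f [[534.3, 344.8], [538.9, 214.9]]
l [[622.5, 386.1], [581.8, 384.6], [542.2, 382.9]]
r [[631.9, 45.3], [591.1, 43.6], [551.5, 42.2]]
yaw 0.037826964130246866 0.04030108385144044 0.03847107346491281
depth 108.28412941691852 len 340.9634405664161
O [589.23077094 214.1935419 ]
(np.float64(0.004625172527511268), np.float64(0.010000000000000092), np.float64(-4.386660194532401), np.float64(76.66693885880575), np.float64(584.8472487661178), np.float64(214.02764743050096))
jar [755.45275387  34.16700204]
go [np.float64(625.8074860684541), np.float64(211.62252825865022), np.float64(214.17208303838592)] turn -1.002 shift [ 0.  0. -0.] rows>=0.0
```

Request:
move_arm(moves=[0,0,0,-0.101,0,0,0,-0.101,0,0,0,-0.101,0,0,0,-0.101,0,0,0,-0.101,0,0,0,-0.101,0,0,0,-0.101,0,0,0,-0.101,0,0,0,-0.101,0,0,0,-0.1], claw=50)

```text
t: 4.18
eef_pos: [626.2, 208.8, 214.7]
tcp_rot: [-3.141, 0.0, 1.612]
ft_force: [0.2, -0.1, -0.3]
opening: 0.523
grip_force: 0.0
```

```bash
python3 -c "
from h import *
st();go(585,214,60,1.609)"
```

```text
t4.17 pos [626.2 208.8 214.7] rot [-3.141  0.     1.612] F [ 0.2 -0.1 -0.3] op 49.7 gf 0.0
go [585, 214, 60] turn 0.002 shift [ 0.045 -0.273  1.031] rows>=2.7
```

Request:
move_arm(moves=[0.02,-0.135,0,0,0.02,-0.135,0,0,0,0,0.3,0,0,0,0.3,0,0,0,0.25,0,0,0,0.18,0,0,0,0,0])

```text
t: 5.05
eef_pos: [584.7, 213.6, 58.6]
tcp_rot: [-3.138, 0.001, 1.607]
ft_force: [0.3, 0.2, -0.2]
opening: 0.526
grip_force: 0.0
```

Request:
move_arm(moves=[0,0,0,0,0,0,0,0,0,0,0,0,0,0,0,0,0,0,0,0], claw=5)

```text
t: 5.68
eef_pos: [585.4, 216.0, 60.4]
tcp_rot: [3.141, 0.0, 1.609]
ft_force: [-0.4, 0.1, 1.8]
opening: 0.097
grip_force: 30.0
```

Run:
```python
from h import *
st()
im,c=shot("wrist","w3")
for th0 in (0.02,0.05):
  p=None;out=[]
  for th in np.linspace(th0,1.5,13):
    v=(-67,61); x=v[0]*np.cos(th)+v[1]*np.sin(th); z=-v[0]*np.sin(th)+v[1]*np.cos(th)
    if p: out.append(((x-p[0])/150,-(z-p[1])/150))
    p=(x,z)
  print(np.round(out,3).tolist())
```

```text
t5.67 pos [585.4 216.   60.4] rot [3.141 0.    1.609] F [-0.4  0.1  1.8] op 9.2 gf 30.0
[[0.054, -0.051], [0.06, -0.044], [0.065, -0.036], [0.069, -0.028], [0.072, -0.019], [0.074, -0.01], [0.074, -0.001], [0.074, 0.008], [0.072, 0.017], [0.07, 0.026], [0.066, 0.035], [0.061, 0.042]]
[[0.055, -0.048], [0.06, -0.041], [0.065, -0.034], [0.068, -0.026], [0.071, -0.017], [0.072, -0.009], [0.073, 0.0], [0.072, 0.009], [0.071, 0.018], [0.068, 0.026], [0.064, 0.034], [0.06, 0.042]]
```

View pics/w3.png

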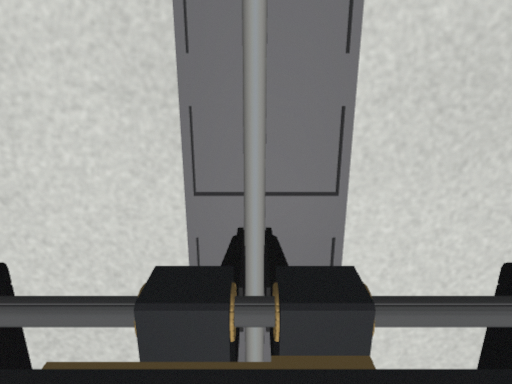

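Request:
move_arm(moves=[0,0.055,-0.048,0,0,0.06,-0.041,0,0,0.065,-0.034,0,0,0.068,-0.026,0,0,0,0,0])

```text
t: 6.35
eef_pos: [623.2, 217.2, 83.7]
tcp_rot: [3.141, 0.0, 1.609]
ft_force: [-1.2, -1.8, 9.2]
opening: 0.098
grip_force: 30.0
```

Request:
move_arm(moves=[0,0.071,-0.017,0,0,0.072,-0.009,0,0,0.073,0,0,0,0.072,0.009,0,0,0.071,0.018,0,0,0.068,0.026,0,0,0.064,0.034,0,0,0,0,0])

```text
t: 7.35
eef_pos: [697.1, 219.9, 72.6]
tcp_rot: [3.14, 0.0, 1.609]
ft_force: [1.6, -3.2, -0.5]
opening: 0.098
grip_force: 30.0
```

```bash
python3 -c "
from h import *
st(); shot('top','t2')"
```

```text
t7.35 pos [697.1 219.9  72.6] rot [3.14  0.    1.609] F [ 1.6 -3.2 -0.5] op 9.3 gf 30.0
```

Request:
move_arm(moves=[0,0.025,0.014,0,0,0.025,0.015,0,0,0,0,0])

```text
t: 7.78
eef_pos: [703.4, 220.2, 68.7]
tcp_rot: [-3.141, 0.0, 1.609]
ft_force: [0.7, -4.9, -1.2]
opening: 0.097
grip_force: 30.0
```

Request:
move_arm(moves=[0,0,0,0,0,0,0,0,0,0,0,0,0,0,-0.3,0,0,0,-0.4,0,0,0,-0.3,0], claw=45)

```text
t: 8.52
eef_pos: [703.8, 220.7, 221.8]
tcp_rot: [3.14, -0.001, 1.609]
ft_force: [-0.5, 0.3, 0.1]
opening: 0.47
grip_force: 0.0
```

Request:
move_arm(moves=[-0.3,-0.15,0,0.108,-0.3,-0.15,0,0.108,0,0,0,0.108,0,0,0,0.108,0,0,0,0.108,0,0,0,0.108,0,0,0,0.108,0,0,0,0.108,0,0,0,0.108,0,0,0,0.105], claw=75)

```text
t: 9.78
eef_pos: [654.6, 133.1, 219.1]
tcp_rot: [-3.141, -0.0, -0.088]
ft_force: [0.4, 0.1, -0.8]
opening: 0.787
grip_force: 0.0
```

```bash
python3 -c "
from h import *
st();
go(501.5,-105.2,200,-.082)"
```

```text
t9.78 pos [654.6 133.1 219.1] rot [-3.141 -0.    -0.088] F [ 0.4  0.1 -0.8] op 74.9 gf 0.0
go [501.5, -105.2, 200] turn -0.004 shift [-0.887  1.667  0.127] rows>=4.7
```

Request:
move_arm(moves=[-0.148,0.278,0.02,-0.004,-0.148,0.278,0.02,0,-0.148,0.278,0.02,0,-0.148,0.278,0.02,0,-0.148,0.278,0.02,0,-0.148,0.278,0.02,0,0,0,0,0], claw=66)

```text
t: 10.65
eef_pos: [501.2, -108.0, 201.2]
tcp_rot: [3.141, -0.0, -0.08]
ft_force: [1.0, 0.5, 0.9]
opening: 0.692
grip_force: 0.0
```

```bash
cat >> h.py <<'E'
def tray(f):
    "tray outline in the top view: dark grey blob -> min area rect"
    im,c=shot('top',f); g=im.astype(int); mx=g.max(2); m=((mx<135)&(g.min(2)>50)).astype(np.uint8)
    m[:165]=0; m[265:]=0; m[:,:60]=0; m[:,268:]=0
    n,l,s,ce=cv2.connectedComponentsWithStats(cv2.morphologyEx(m,cv2.MORPH_OPEN,np.ones((5,5))))
    i=1+np.argmax(s[1:,4]); print('tray',s[i],ce[i].round(1))
    d=(l==i); P=[]
    for q in ('w',):
        ys,xs=np.where(d); fl=np.array([ys[xs==x].max() for x in range(xs.min()+8,xs.max()-8)]); X=np.arange(xs.min()+8,xs.max()-8)
        k=np.polyfit(X,fl,1); a=ray(c,(X[0],np.polyval(k,X[0])+.5),14);b=ray(c,(X[-1],np.polyval(k,X[-1])+.5),14)
    v=a-b; print('front edge',a.round(1),b.round(1),'yaw %.4f'%np.arctan2(-v[0],v[1]),'cols',xs.min(),xs.max(),'y ends',ray(c,(xs.min(),210),14).round(1),ray(c,(xs.max()+1,210),14).round(1))
E
python3 -c "
from h import *
st();tray('t3')
go(501.6,-105.2,36,-.082)"
```

```text
t10.65 pos [ 501.2 -108.   201.2] rot [ 3.141 -0.    -0.08 ] F [1.  0.5 0.9] op 65.8 gf 0.0
tray [ 109  166  137   70 5550] [177.  209.9]
front edge [532.  366.8] [544.2  54.4] yaw 0.0391 cols 109 245 y ends [599.4 388.2] [589.4  27. ]
go [501.6, -105.2, 36] turn 0.002 shift [-0.004 -0.012  1.102] rows>=2.8
```

View pics/t3.png

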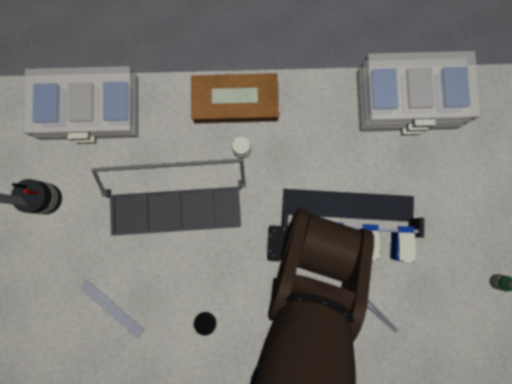

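Request:
move_arm(moves=[0,-0.012,0.35,0,0,0,0.35,0,0,0,0.25,0,0,0,0.15,0,0,0,0,0])

```text
t: 11.32
eef_pos: [502.5, -103.4, 34.8]
tcp_rot: [-3.141, 0.002, -0.076]
ft_force: [-0.2, -1.1, 0.2]
opening: 0.695
grip_force: 0.0
```

Request:
move_arm(moves=[0,0,0,0,0,0,0,0,0,0,0,0,0,0,0,0], claw=30)

```text
t: 11.82
eef_pos: [503.0, -104.5, 36.8]
tcp_rot: [3.141, -0.002, -0.077]
ft_force: [-0.3, 1.1, 7.7]
opening: 0.457
grip_force: 30.0
```

```bash
python3 -c "
from h import *
st();shot('wrist','w4')"
```

```text
t11.82 pos [ 503.  -104.5   36.8] rot [ 3.141e+00 -2.000e-03 -7.700e-02] F [-0.3  1.1  7.7] op 43.4 gf 30.0
```

View pics/w4.png

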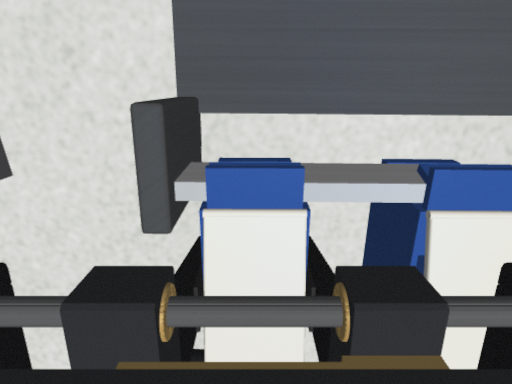

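Request:
move_arm(moves=[-0.008,0,-0.018,0,-0.007,0,-0.018,0,-0.006,0,-0.016,0,-0.005,0,-0.016,0,-0.003,0,-0.016,0,0,0,0,0])

```text
t: 12.62
eef_pos: [498.4, -104.3, 48.0]
tcp_rot: [3.142, 0.0, -0.077]
ft_force: [6.1, -1.6, -12.5]
opening: 0.46
grip_force: 30.0
```

```bash
python3 -c "
from h import *
st();shot('wrist','w5');shot('side','s5',(270,80,80,110),5)
im=np.load('pics/w5_raw.npy');a=cv2.resize(im,None,fx=.9,fy=.9);b=cv2.imread('pics/s5.png')
o=np.zeros((550,861,3),np.uint8);o[:346,:461]=a;o[:550,461:861]=b;cv2.imwrite('pics/c5.png',cv2.resize(o,(780,498)))"
```

```text
t12.62 pos [ 498.4 -104.3   48. ] rot [ 3.142  0.    -0.077] F [  6.1  -1.6 -12.5] op 43.8 gf 30.0
```

View pics/c5.png

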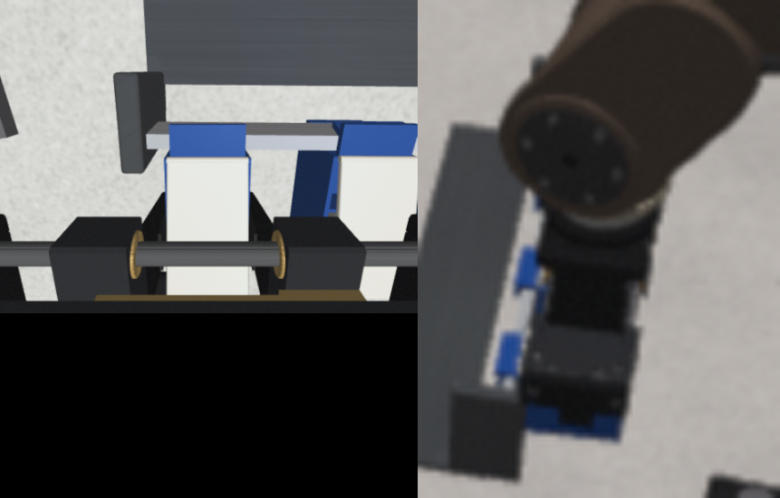

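Request:
move_arm(moves=[-0.003,0,-0.015,0,0,0,-0.03,0,0,0,-0.035,0,0,0,-0.035,0,0,0,0,0])

```text
t: 13.35
eef_pos: [497.4, -104.0, 66.3]
tcp_rot: [3.142, 0.0, -0.077]
ft_force: [-2.8, -0.4, -0.7]
opening: 0.463
grip_force: 30.0
```

```bash
python3 -c "
from h import *
st();shot('wrist','w6');shot('side','s6',(270,80,80,110),5)
im=np.load('pics/w6_raw.npy');a=im[:300];b=cv2.imread('pics/s6.png')[200:500]
o=np.zeros((300,800,3),np.uint8);o[:,:400]=cv2.resize(a,(400,300));o[:,400:]=b;cv2.imwrite('pics/c6.png',o)"
```

```text
t13.35 pos [ 497.4 -104.    66.3] rot [ 3.142  0.    -0.077] F [-2.8 -0.4 -0.7] op 44.0 gf 30.0
```

View pics/c6.png

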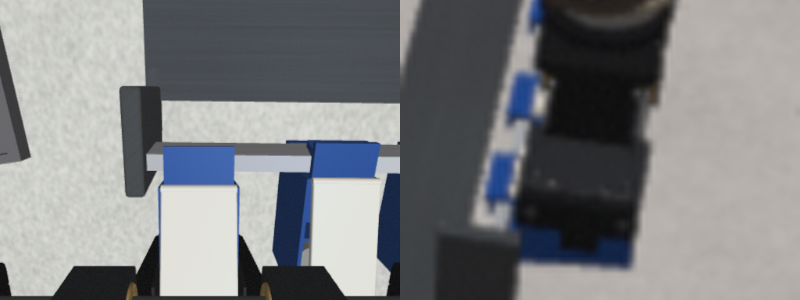

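Request:
move_arm(moves=[0,0,-0.06,0,0,0,-0.07,0,0,0,-0.15,0,0,0,-0.2,0,0,0,0,0])

```text
t: 14.08
eef_pos: [498.9, -104.4, 140.1]
tcp_rot: [3.14, -0.005, -0.076]
ft_force: [-0.2, -0.3, -3.1]
opening: 0.458
grip_force: 30.0
```

```bash
python3 - <<'E'
s=open('h.py').read()
s+='''
def tray2(f):
    im,c=shot('top',f); g=im.astype(int); m=((g.max(2)<125)).astype(np.uint8)
    K,T=c; k=[]
    gr=g.sum(2)/3
    E=[]
    for r in range(210,228,2):   # left edge: bright->dark
        row=gr[r,95:125]; i=np.argmin(np.diff(row)); E.append((95+i+1,r))
    E=np.array(E,float); P=np.array([ray(c,p,14) for p in E]); 
    F=[]
    for u in range(120,232,6):
        col=gr[222:246,u]; j=np.argmax(np.diff(col)); F.append(ray(c,(u+.5,222+j+1),14))
    F=np.array(F); k=np.polyfit(F[:,1],F[:,0],1); yw=-np.arctan(k[0]); ex=np.array([np.cos(yw),np.sin(yw)]); ey=np.array([-ex[1],ex[0]])
    X=np.median(F@ex)+50; Y=np.median(P@ey)-170.5; O=X*ex+Y*ey
    print('tray O',O.round(1),'yaw %.4f'%yw, 'res',np.abs(np.polyval(k,F[:,1])-F[:,0]).max().round(1)); return O,ex,ey
'''
open('h.py','w').write(s)
E
python3 -c "
from h import *
st();tray2('t7')
go(590.8,82.2,120,.0385)"
```

```text
t14.07 pos [ 498.9 -104.4  140.1] rot [ 3.14  -0.005 -0.076] F [-0.2 -0.3 -3.1] op 43.5 gf 30.0
tray O [588.4 212.9] yaw 0.0397 res 1.3
go [590.8, 82.2, 120] turn -0.073 shift [ 0.665 -1.218  0.125] rows>=3.5
```

Request:
move_arm(moves=[0.11,-0.203,0,-0.073,0.11,-0.203,0,0,0.11,-0.203,0,0,0.11,-0.203,0,0,0.11,-0.203,0.03,0,0.115,-0.203,0.1,0,0,0,0,0])

```text
t: 15.0
eef_pos: [593.6, 82.1, 115.9]
tcp_rot: [-3.142, 0.003, 0.04]
ft_force: [0.2, -0.3, -2.6]
opening: 0.46
grip_force: 30.0
```

```bash
python3 -c "
from h import *
st();tray2('t8');shot('wrist','w8')
go(590.5,81.8,17,.0385)"
```

```text
t15.00 pos [593.6  82.1 115.9] rot [-3.142e+00  3.000e-03  4.000e-02] F [ 0.2 -0.3 -2.6] op 43.7 gf 30.0
tray O [583.1 212.3] yaw -0.0089 res 23.5
go [590.5, 81.8, 17] turn 0.000 shift [-0.018 -0.011  0.668] rows>=1.7
```

View pics/w8.png

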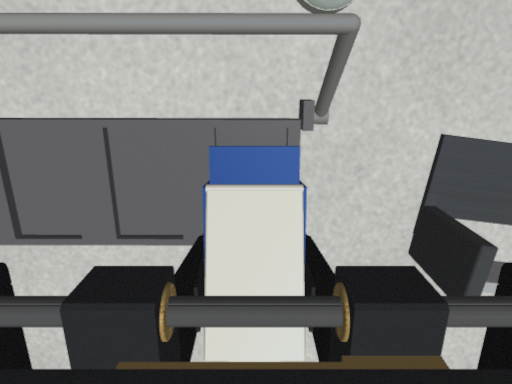

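Request:
move_arm(moves=[-0.018,-0.01,0.2,0,0,0,0.15,0,0,0,0.08,0,0,0,0.06,0,0,0,0.06,0,0,0,0.04,0,0,0,0.04,0,0,0,0.03,0,0,0,0,0])

```text
t: 16.23
eef_pos: [590.7, 81.7, 20.1]
tcp_rot: [3.141, 0.0, 0.038]
ft_force: [-4.8, -1.3, 7.1]
opening: 0.46
grip_force: 30.0
```

```bash
python3 -c "
from h import *
st()"
```

```text
t16.23 pos [590.7  81.7  20.1] rot [3.141 0.    0.038] F [-4.8 -1.3  7.1] op 43.8 gf 30.0
```

Request:
move_arm(moves=[0,0,0.015,0,0,0,0,0])

```text
t: 16.48
eef_pos: [590.9, 81.7, 19.5]
tcp_rot: [3.141, -0.001, 0.038]
ft_force: [-10.6, -2.2, 25.6]
opening: 0.463
grip_force: 30.0
```

Request:
move_arm(moves=[0,0,0,0,0,0,0,0,0,0,0,0,0,0,-0.05,0,0,0,-0.2,0,0,0,-0.35,0,0,0,-0.35,0,0,0,0,0], claw=62)

```text
t: 17.48
eef_pos: [592.8, 81.8, 163.9]
tcp_rot: [3.141, -0.007, 0.038]
ft_force: [-0.2, 0.4, -0.2]
opening: 0.651
grip_force: 0.0
```

```bash
python3 -c "
from h import *
st();shot('wrist','w9')
go(495.9,-193.1,160,-.08)"
```

```text
t17.48 pos [592.8  81.8 163.9] rot [ 3.141 -0.007  0.038] F [-0.2  0.4 -0.2] op 61.9 gf 0.0
go [495.9, -193.1, 160] turn 0.075 shift [-0.49   1.878  0.01 ] rows>=4.9
```

View pics/w9.png

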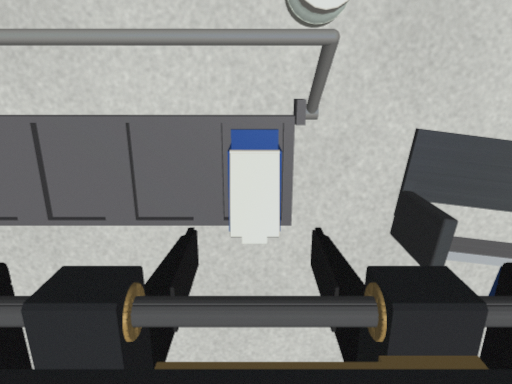

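Request:
move_arm(moves=[-0.082,0.313,0,0.075,-0.082,0.313,0,0,-0.082,0.313,0,0,-0.082,0.313,0,0,-0.082,0.313,0,0,-0.082,0.313,0,0,0,0,0,0], claw=66)

```text
t: 18.4
eef_pos: [499.3, -197.0, 158.4]
tcp_rot: [-3.141, 0.002, -0.083]
ft_force: [0.9, -0.0, -0.7]
opening: 0.691
grip_force: 0.0
```

```bash
cat >> h.py <<'E'
def lip(f):
    im,c=shot('wrist',f); m=((im[:,:,0]>90)&(im[:,:,2]<60)).astype(np.uint8)
    n,l,s,ce=cv2.connectedComponentsWithStats(m)
    for i in range(1,n):
        if s[i,4]>150: print('lip',s[i],ce[i].round(1),'z60',ray(c,ce[i],60).round(1),'z80',ray(c,ce[i],80).round(1))
E
python3 -c "
from h import *
st();tray2('t10'); lip('w10')
go(495.9,-193.1,40,-.08)"
```

```text
t18.40 pos [ 499.3 -197.   158.4] rot [-3.141e+00  2.000e-03 -8.300e-02] F [ 0.9 -0.  -0.7] op 65.7 gf 0.0
tray O [588.4 213.1] yaw 0.0397 res 1.3
lip [ 223  135   53   23 1116] [249.  145.5] z60 [ 540.  -195.8] z80 [ 543.3 -196.4]
lip [ 341  135   56   23 1183] [368.6 146.1] z60 [ 531.8 -289.7] z80 [ 535.7 -283.3]
lip [ 441  136   71  107 1472] [477.5 163.1] z60 [ 510.9 -376.8] z80 [ 516.4 -363.9]
lip [332 159  10  81 340] [336.9 199.9] z60 [ 489.  -264.4] z80 [ 496.1 -259.9]
go [495.9, -193.1, 40] turn -0.001 shift [-0.029 -0.008  0.791] rows>=2.0
```

Request:
move_arm(moves=[-0.029,-0.008,0.3,0,0,0,0.25,0,0,0,0.15,0,0,0,0.09,0,0,0,0,0])

```text
t: 19.12
eef_pos: [496.4, -192.4, 40.4]
tcp_rot: [-3.141, 0.001, -0.079]
ft_force: [0.0, 0.3, 0.5]
opening: 0.694
grip_force: 0.0
```

Request:
move_arm(moves=[0,0,0,0,0,0,0,0,0,0,0,0,0,0,0,0], claw=30)

```text
t: 19.62
eef_pos: [496.4, -193.1, 41.7]
tcp_rot: [-3.142, -0.0, -0.08]
ft_force: [-2.0, 2.7, 5.9]
opening: 0.459
grip_force: 29.8
```

Request:
move_arm(moves=[-0.008,0,-0.018,0,-0.007,0,-0.018,0,-0.006,0,-0.016,0,-0.005,0,-0.016,0,-0.003,0,-0.016,0,0,0,0,0])

```text
t: 20.38
eef_pos: [492.2, -192.9, 53.0]
tcp_rot: [-3.142, 0.0, -0.08]
ft_force: [4.9, -1.5, -13.7]
opening: 0.461
grip_force: 30.0
```

Request:
move_arm(moves=[-0.003,0,-0.015,0,0,0,-0.03,0,0,0,-0.035,0,0,0,-0.035,0,0,0,0,0])

```text
t: 21.0
eef_pos: [491.3, -192.8, 71.5]
tcp_rot: [3.141, 0.0, -0.08]
ft_force: [-3.8, -0.2, -0.0]
opening: 0.457
grip_force: 30.0
```

Same signature as the first. Lift clear and carry on to bay 2.

Request:
move_arm(moves=[0,0,-0.06,0,0,0,-0.07,0,0,0,-0.15,0,0,0,-0.2,0,0,0,0,0])

```text
t: 21.62
eef_pos: [492.9, -193.4, 145.3]
tcp_rot: [3.139, -0.005, -0.08]
ft_force: [-0.1, -0.2, -1.4]
opening: 0.462
grip_force: 30.0
```

```bash
python3 -c "
from h import *
st();tray2('t11');lip('w11')
go(587.1,169.9,125,.0385)"
```

```text
t21.62 pos [ 492.9 -193.4  145.3] rot [ 3.139 -0.005 -0.08 ] F [-0.1 -0.2 -1.4] op 44.0 gf 30.0
tray O [588.  212.7] yaw 0.0383 res 1.4
lip [ 351  128   58   24 1297] [379.7 139.3] z60 [ 532.  -290.8] z80 [ 535.5 -283.7]
lip [ 455  129   57  114 1250] [483.9 166.5] z60 [ 505.  -370.4] z80 [ 510.6 -357.1]
lip [ 210  149   56   36 1241] [229.7 169.2] z60 [ 518.3 -177.7] z80 [ 522.8 -179.5]
lip [338 153  13  90 431] [344.6 200.4] z60 [ 486.2 -264.8] z80 [ 493.3 -259.8]
go [587.1, 169.9, 125] turn -0.075 shift [ 0.728 -2.392  0.12 ] rows>=6.3
```

Request:
move_arm(moves=[0.104,-0.342,0,-0.075,0.104,-0.342,0,0,0.104,-0.342,0,0,0.104,-0.342,0,0,0.104,-0.342,0,0,0.104,-0.342,0,0,0.104,-0.342,0,0,0,0,0,0,0,0,0,0])

```text
t: 22.85
eef_pos: [592.5, 168.0, 141.7]
tcp_rot: [3.141, 0.002, 0.039]
ft_force: [0.8, -0.6, -2.9]
opening: 0.46
grip_force: 30.0
```

```bash
python3 -c "
from h import *
st();lip('w12')
go(587.1,169.9,25,.0385)"
```

```text
t22.85 pos [592.5 168.  141.7] rot [3.141e+00 2.000e-03 3.900e-02] F [ 0.8 -0.6 -2.9] op 43.7 gf 30.0
lip [ 331  136   65   21 1123] [366.5 146. ] z60 [638.1  85.5] z80 [641.2  92.2]
lip [ 210  148   54   37 1305] [230.  168.7] z60 [616.9 185.9] z80 [621.7 184.7]
lip [333 159  10  85 381] [338.5 203.6] z60 [592.4 101.1] z80 [599.1 106.6]
go [587.1, 169.9, 25] turn -0.001 shift [-0.036 -0.018  0.78 ] rows>=2.0
```

Request:
move_arm(moves=[-0.036,-0.015,0.25,0,0,0,0.2,0,0,0,0.1,0,0,0,0.06,0,0,0,0.05,0,0,0,0.04,0,0,0,0.04,0,0,0,0.03,0,0,0,0,0])

```text
t: 24.02
eef_pos: [587.2, 170.3, 28.1]
tcp_rot: [3.141, 0.0, 0.038]
ft_force: [-4.1, -0.4, 5.9]
opening: 0.46
grip_force: 30.0
```

```bash
python3 -c "
from h import *
st()"
```

```text
t24.02 pos [587.2 170.3  28.1] rot [3.141 0.    0.038] F [-4.1 -0.4  5.9] op 43.8 gf 30.0
```

Request:
move_arm(moves=[0,0,0.015,0,0,0,0.012,0,0,0,0,0])

```text
t: 24.4
eef_pos: [586.8, 170.3, 24.7]
tcp_rot: [3.141, 0.001, 0.038]
ft_force: [-9.0, -1.0, 14.8]
opening: 0.46
grip_force: 30.0
```

Request:
move_arm(moves=[0,0,0,0,0,0,0,0,0,0,0,0,0,0,-0.05,0,0,0,-0.2,0,0,0,-0.35,0,0,0,-0.35,0,0,0,0,0], claw=62)

```text
t: 25.4
eef_pos: [589.2, 170.6, 170.4]
tcp_rot: [-3.141, -0.007, 0.038]
ft_force: [0.4, 0.2, -1.6]
opening: 0.651
grip_force: 0.0
```

```bash
python3 -c "
from h import *
st();lip('w13')
go(488.7,-280.8,160,-.08)"
```

```text
t25.40 pos [589.2 170.6 170.4] rot [-3.141 -0.007  0.038] F [ 0.4  0.2 -1.6] op 61.9 gf 0.0
lip [231 129  48  20 858] [254.  138.2] z60 [634.1 171.3] z80 [636.8 171.4]
lip [327 128  59  20 868] [359.1 137.7] z60 [637.8  85.4] z80 [640.3  91.6]
lip [330 149   8  78 325] [334.2 190.4] z60 [592.2 101.1] z80 [597.9 106.2]
go [488.7, -280.8, 160] turn 0.075 shift [-0.42   3.051  0.053] rows>=7.7
```

Request:
move_arm(moves=[-0.053,0.381,0.008,0.075,-0.053,0.381,0.008,0,-0.053,0.381,0.008,0,-0.053,0.381,0.008,0,-0.053,0.381,0.008,0,-0.053,0.381,0.008,0,-0.053,0.381,0,0,-0.053,0.381,0,0,0,0,0,0,0,0,0,0], claw=66)

```text
t: 26.7
eef_pos: [494.0, -281.0, 157.7]
tcp_rot: [-3.14, 0.002, -0.08]
ft_force: [-0.2, -0.2, 0.9]
opening: 0.691
grip_force: 0.0
```

```bash
python3 -c "
from h import *
st();tray2('t14'); lip('w14')
go(488.7,-280.8,40,-.08)"
```

```text
t26.70 pos [ 494.  -281.   157.7] rot [-3.14e+00  2.00e-03 -8.00e-02] F [-0.2 -0.2  0.9] op 65.8 gf 0.0
tray O [588.1 213.1] yaw 0.0397 res 1.3
lip [ 228  137   54   23 1117] [253.6 148.5] z60 [ 532. -284.] z80 [ 535.5 -284.4]
lip [ 334  138   69   23 1209] [373.5 148.9] z60 [ 524.3 -378.3] z80 [ 528.3 -371.5]
lip [336 162  11  84 357] [341.5 205. ] z60 [ 479.2 -353. ] z80 [ 486.7 -348.1]
go [488.7, -280.8, 40] turn 0.001 shift [-0.039  0.006  0.788] rows>=2.0
```

Request:
move_arm(moves=[-0.036,0.004,0.3,0,0,0,0.25,0,0,0,0.15,0,0,0,0.09,0,0,0,0,0])

```text
t: 27.42
eef_pos: [489.2, -280.9, 39.7]
tcp_rot: [-3.141, 0.001, -0.079]
ft_force: [0.0, -0.1, 0.4]
opening: 0.694
grip_force: 0.0
```

Request:
move_arm(moves=[0,0,0,0,0,0,0,0,0,0,0,0,0,0,0,0], claw=30)

```text
t: 27.92
eef_pos: [488.8, -281.1, 40.8]
tcp_rot: [-3.141, 0.0, -0.08]
ft_force: [-1.5, 5.3, 5.4]
opening: 0.464
grip_force: 29.8
```

Request:
move_arm(moves=[-0.008,0,-0.018,0,-0.007,0,-0.018,0,-0.006,0,-0.016,0,-0.005,0,-0.016,0,-0.003,0,-0.016,0,0,0,0,0])

```text
t: 28.68
eef_pos: [484.7, -281.3, 52.0]
tcp_rot: [-3.141, 0.0, -0.08]
ft_force: [5.8, -0.6, -14.3]
opening: 0.462
grip_force: 30.0
```

Request:
move_arm(moves=[-0.003,0,-0.015,0,0,0,-0.03,0,0,0,-0.035,0,0,0,-0.035,0,0,0,0,0])

```text
t: 29.3
eef_pos: [483.8, -281.2, 70.6]
tcp_rot: [3.141, 0.0, -0.08]
ft_force: [-5.4, 0.1, -0.1]
opening: 0.461
grip_force: 30.0
```

Request:
move_arm(moves=[0,0,-0.06,0,0,0,-0.07,0,0,0,-0.15,0,0,0,-0.2,0,0,0,0,0])

```text
t: 29.92
eef_pos: [485.7, -282.1, 144.6]
tcp_rot: [3.138, -0.005, -0.08]
ft_force: [0.5, 0.4, -3.3]
opening: 0.463
grip_force: 30.0
```

```bash
python3 -c "
from h import *
st();tray2('t15');lip('w15')
go(583.7,257.9,140,.0385)"
```

```text
t29.93 pos [ 485.7 -282.1  144.6] rot [ 3.138 -0.005 -0.08 ] F [ 0.5  0.4 -3.3] op 44.0 gf 30.0
tray O [588.4 213.1] yaw 0.0397 res 1.3
lip [ 338  128   73  116 1702] [371.2 154.9] z60 [ 513.7 -373.1] z80 [ 518.1 -366.5]
lip [ 210  149   88   37 1378] [232.5 169. ] z60 [ 511.1 -268.4] z80 [ 515.7 -270.1]
go [583.7, 257.9, 140] turn -0.075 shift [ 0.8   -3.567  0.014] rows>=9.1
```

Request:
move_arm(moves=[0.084,-0.375,0,-0.075,0.084,-0.375,0,0,0.084,-0.375,0,0,0.084,-0.375,0,0,0.084,-0.375,0,0,0.084,-0.375,0,0,0.084,-0.375,0,0,0.084,-0.375,0,0,0.084,-0.375,0,0,0.04,-0.19,0,0])

```text
t: 31.28
eef_pos: [589.4, 258.8, 140.3]
tcp_rot: [3.141, 0.001, 0.04]
ft_force: [-0.0, -1.5, -3.3]
opening: 0.46
grip_force: 30.0
```

Request:
move_arm(moves=[0,0,0,0,0,0,0,0])

```text
t: 31.52
eef_pos: [589.4, 255.4, 140.9]
tcp_rot: [3.141, 0.002, 0.038]
ft_force: [1.0, -0.1, -3.5]
opening: 0.458
grip_force: 30.0
```

```bash
python3 -c "
from h import *
st();lip('w16')
go(583.7,257.9,25,.0385)"
```

```text
t31.52 pos [589.4 255.4 140.9] rot [3.141e+00 2.000e-03 3.800e-02] F [ 1.  -0.1 -3.5] op 43.6 gf 30.0
lip [ 329  137   66   22 1143] [365.5 147.5] z60 [633.9 173.7] z80 [637.1 180.4]
lip [ 443  136   69  108 1561] [476.3 164.2] z60 [624.6  89.1] z80 [628.6 102.5]
lip [431 139  30  10 270] [444.6 143.8] z60 [638.9 115.9] z80 [641.7 127.2]
lip [ 210  149   88   37 1219] [229.4 168.2] z60 [614.4 273.7] z80 [619.2 272.5]
lip [332 160  10  85 367] [337.  205.4] z60 [588.  189.7] z80 [594.9 195.1]
go [583.7, 257.9, 25] turn -0.001 shift [-0.038 -0.02   0.775] rows>=1.9
```

Request:
move_arm(moves=[-0.037,-0.017,0.25,0,0,0,0.2,0,0,0,0.1,0,0,0,0.06,0,0,0,0.05,0,0,0,0.04,0,0,0,0.04,0,0,0,0.03,0,0,0,0,0])

```text
t: 32.7
eef_pos: [583.8, 258.4, 27.4]
tcp_rot: [3.142, 0.0, 0.038]
ft_force: [-4.7, -0.2, 5.2]
opening: 0.461
grip_force: 30.0
```

```bash
python3 -c "
from h import *
st()"
```

```text
t32.70 pos [583.8 258.4  27.4] rot [3.142 0.    0.038] F [-4.7 -0.2  5.2] op 43.8 gf 30.0
```

Request:
move_arm(moves=[0,0,0.015,0,0,0,0.012,0,0,0,0,0])

```text
t: 33.08
eef_pos: [583.5, 258.5, 24.1]
tcp_rot: [3.142, 0.0, 0.038]
ft_force: [-9.8, -1.2, 14.9]
opening: 0.458
grip_force: 30.0
```

Request:
move_arm(moves=[0,0,0,0,0,0,0,0,0,0,0,0,0,0,-0.05,0,0,0,-0.2,0,0,0,-0.35,0,0,0,-0.35,0,0,0,0,0], claw=62)

```text
t: 34.08
eef_pos: [585.8, 258.9, 169.7]
tcp_rot: [-3.14, -0.007, 0.038]
ft_force: [-0.7, 0.5, -0.5]
opening: 0.654
grip_force: 0.0
```

```bash
python3 -c "
from h import *
st();lip('w17')
go(481.5,-368.5,160,-.08)"
```

```text
t34.08 pos [585.8 258.9 169.7] rot [-3.14  -0.007  0.038] F [-0.7  0.5 -0.5] op 62.2 gf 0.0
lip [327 129  59  20 823] [359.2 138.8] z60 [633.5 174. ] z80 [636.1 180.1]
lip [ 431  128   65  100 1315] [460.2 155. ] z60 [623.5  88.8] z80 [626.8 101.1]
lip [231 130  48  19 866] [254.9 139.1] z60 [630. 259.] z80 [632.8 259.1]
lip [420 133  26   9 216] [432.4 137.2] z60 [637.2 114.5] z80 [639.5 124.9]
lip [330 150   8  78 320] [334.1 191.5] z60 [588.  189.7] z80 [593.8 194.7]
go [481.5, -368.5, 160] turn 0.075 shift [-0.352  4.222  0.047] rows>=10.6
```

Request:
move_arm(moves=[-0.032,0.384,0.005,0.075,-0.032,0.384,0.005,0,-0.032,0.384,0.005,0,-0.032,0.384,0.005,0,-0.032,0.384,0.005,0,-0.032,0.384,0.005,0,-0.032,0.384,0.005,0,-0.032,0.384,0.005,0,-0.032,0.384,0.005,0,-0.032,0.384,0,0], claw=66)

```text
t: 35.38
eef_pos: [496.2, -314.3, 156.9]
tcp_rot: [-3.14, 0.002, -0.08]
ft_force: [0.3, 0.2, -0.1]
opening: 0.693
grip_force: 0.0
```

Request:
move_arm(moves=[-0.032,0.382,0,0,0,0,0,0,0,0,0,0])

```text
t: 35.75
eef_pos: [487.4, -368.8, 157.1]
tcp_rot: [-3.14, 0.002, -0.08]
ft_force: [0.4, 0.9, -0.3]
opening: 0.695
grip_force: 0.0
```

```bash
python3 -c "
from h import *
st();tray2('t18'); lip('w18')
go(481.5,-368.5,40,-.08)"
```

```text
t35.75 pos [ 487.4 -368.8  157.1] rot [-3.14e+00  2.00e-03 -8.00e-02] F [ 0.4  0.9 -0.3] op 66.1 gf 0.0
tray O [588.3 213. ] yaw 0.0368 res 1.3
lip [ 227  139   54   23 1148] [254.6 150.1] z60 [ 524.1 -372.5] z80 [ 527.7 -372.8]
go [481.5, -368.5, 40] turn 0.001 shift [-0.043  0.006  0.785] rows>=2.0
```

Request:
move_arm(moves=[-0.038,0.004,0.3,0,0,0,0.25,0,0,0,0.15,0,0,0,0.085,0,0,0,0,0])

```text
t: 36.48
eef_pos: [482.3, -368.9, 40.2]
tcp_rot: [-3.141, 0.001, -0.079]
ft_force: [0.2, -0.2, -0.2]
opening: 0.693
grip_force: 0.0
```

Request:
move_arm(moves=[0,0,0,0,0,0,0,0,0,0,0,0,0,0,0,0], claw=30)

```text
t: 36.98
eef_pos: [482.1, -369.2, 41.1]
tcp_rot: [-3.141, 0.0, -0.08]
ft_force: [-1.5, 5.3, 6.4]
opening: 0.465
grip_force: 29.9
```

Request:
move_arm(moves=[-0.008,0,-0.018,0,-0.007,0,-0.018,0,-0.006,0,-0.016,0,-0.005,0,-0.016,0,-0.003,0,-0.016,0,0,0,0,0])

```text
t: 37.72
eef_pos: [477.7, -369.0, 51.9]
tcp_rot: [-3.141, 0.001, -0.08]
ft_force: [5.9, -0.3, -13.6]
opening: 0.462
grip_force: 30.0
```

Request:
move_arm(moves=[-0.003,0,-0.015,0,0,0,-0.03,0,0,0,-0.035,0,0,0,-0.035,0,0,0,0,0])

```text
t: 38.35
eef_pos: [476.8, -369.2, 71.0]
tcp_rot: [3.141, 0.001, -0.08]
ft_force: [-6.4, 0.2, 1.4]
opening: 0.463
grip_force: 30.0
```

Request:
move_arm(moves=[0,0,-0.06,0,0,0,-0.07,0,0,0,-0.15,0,0,0,-0.2,0,0,0,0,0])

```text
t: 38.98
eef_pos: [478.7, -370.2, 145.2]
tcp_rot: [3.138, -0.005, -0.08]
ft_force: [0.0, 0.4, -3.7]
opening: 0.46
grip_force: 30.0
```

```bash
python3 -c "
from h import *
st();tray2('t19');lip('w19')
go(580.3,345.8,140,.0385)"
```

```text
t38.98 pos [ 478.7 -370.2  145.2] rot [ 3.138 -0.005 -0.08 ] F [ 0.   0.4 -3.7] op 43.8 gf 30.0
tray O [588. 213.] yaw 0.0383 res 1.1
lip [ 210  149   90   37 3054] [253.2 167.7] z60 [ 503.9 -372.2] z80 [ 508.5 -372.6]
go [580.3, 345.8, 140] turn -0.075 shift [ 0.868 -4.737  0.016] rows>=12.0
```

Request:
move_arm(moves=[0.067,-0.364,0,-0.075,0.067,-0.364,0,0,0.067,-0.364,0,0,0.067,-0.364,0,0,0.067,-0.364,0,0,0.067,-0.364,0,0,0.067,-0.364,0,0,0.067,-0.364,0,0,0.067,-0.364,0,0,0.067,-0.364,0,0])

```text
t: 40.33
eef_pos: [563.2, 180.8, 141.1]
tcp_rot: [3.141, 0.001, 0.038]
ft_force: [0.6, -0.8, -2.4]
opening: 0.461
grip_force: 30.0
```

Request:
move_arm(moves=[0.067,-0.364,0,0,0.067,-0.364,0,0,0.06,-0.364,0,0,0,0,0,0,0,0,0,0])

```text
t: 40.95
eef_pos: [585.7, 343.4, 140.9]
tcp_rot: [3.141, 0.002, 0.039]
ft_force: [-1.4, -1.0, -3.0]
opening: 0.46
grip_force: 30.0
```

```bash
python3 -c "
from h import *
st();lip('w20')
go(580.3,345.8,25,.0385)"
```

```text
t40.95 pos [585.7 343.4 140.9] rot [3.141e+00 2.000e-03 3.900e-02] F [-1.4 -1.  -3. ] op 43.7 gf 30.0
lip [ 329  137   66   22 1245] [364.9 147.2] z60 [630.4 262.2] z80 [633.6 268.8]
lip [ 461  137   51   22 1069] [486.7 147.4] z60 [633.8 172.4] z80 [636.8 186.2]
lip [430 140  30  10 271] [443.7 144.8] z60 [634.5 204.4] z80 [637.4 215.7]
lip [ 210  149   89   38 3145] [253.1 167.3] z60 [612.1 344. ] z80 [616.7 344.1]
lip [332 160  10  85 366] [337.  204.8] z60 [584.8 277.7] z80 [591.6 283.2]
lip [442 160  18  85 498] [452.6 202.9] z60 [589.9 188.3] z80 [596.3 200.9]
go [580.3, 345.8, 25] turn -0.000 shift [-0.037 -0.021  0.775] rows>=1.9
```

Request:
move_arm(moves=[-0.037,-0.017,0.25,0,0,0,0.2,0,0,0,0.1,0,0,0,0.06,0,0,0,0.05,0,0,0,0.04,0,0,0,0.04,0,0,0,0.03,0,0,0,0,0])

```text
t: 42.12
eef_pos: [580.2, 346.2, 27.9]
tcp_rot: [-3.142, -0.0, 0.038]
ft_force: [-6.0, -0.9, 8.2]
opening: 0.462
grip_force: 30.0
```

Request:
move_arm(moves=[0,0,0.015,0,0,0,0.012,0,0,0,0,0])

```text
t: 42.5
eef_pos: [580.0, 346.2, 24.7]
tcp_rot: [-3.142, 0.0, 0.038]
ft_force: [-10.1, -2.8, 16.1]
opening: 0.46
grip_force: 30.0
```

```bash
python3 -c "
from h import *
st()"
```

```text
t42.50 pos [580.  346.2  24.7] rot [-3.142  0.     0.038] F [-10.1  -2.8  16.1] op 43.7 gf 30.0
```

Request:
move_arm(moves=[0,0,0,0,0,0,0,0,0,0,0,0,0,0,-0.05,0,0,0,-0.2,0,0,0,-0.35,0,0,0,-0.35,0,0,0,0,0], claw=62)

```text
t: 43.5
eef_pos: [582.1, 346.8, 170.2]
tcp_rot: [-3.139, -0.007, 0.038]
ft_force: [-0.1, 0.3, -0.8]
opening: 0.651
grip_force: 0.0
```

Request:
move_arm(moves=[0.05,0.3,0,0,0.05,0.3,-0.05,0,0.05,0.28,-0.1,0,0,0,-0.1,0,0,0,0,0,0,0,0,0], claw=0)

```text
t: 44.25
eef_pos: [607.6, 215.9, 202.0]
tcp_rot: [3.141, 0.001, 0.039]
ft_force: [0.1, 0.1, 0.3]
opening: 0.076
grip_force: 0.0
```

```bash
python3 -c "
from h import *
st();lip('w21'); np.save('pics/w21_T.npy',cam('wrist')[1])"
```

```text
t44.25 pos [607.6 215.9 202. ] rot [3.141e+00 1.000e-03 3.900e-02] F [0.1 0.1 0.3] op 7.2 gf 0.0
lip [358 151  57  18 811] [389.  159.4] z60 [632.3  90.6] z80 [636.2  98.8]
lip [ 89 153  57  18 838] [113.4 161. ] z60 [620.6 345.9] z80 [625.3 337.7]
lip [183 152  46  18 774] [204.3 160.4] z60 [624.5 261.6] z80 [628.9 258.9]
lip [275 152  44  18 750] [297.1 160.4] z60 [628.  175.7] z80 [632.1 178.4]
lip [226 171   4  68 205] [227.  206.5] z60 [580.1 239.8] z80 [587.3 238.4]
lip [273 171   4  67 201] [274.8 204.8] z60 [583.6 193.8] z80 [590.6 195.3]
lip [362 170  10  68 265] [367.4 205. ] z60 [587.  104.5] z80 [593.7 111.7]
lip [132 172  10  68 326] [135.3 209.1] z60 [573.8 328.6] z80 [581.4 321.5]
```

View pics/w21.png

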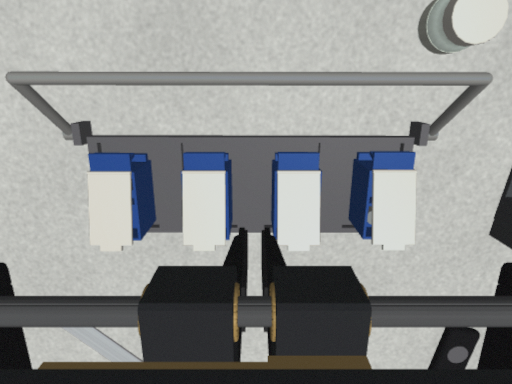

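```bash
python3 -c "
from h import *
go(566.9,169.3,110,.0385)"
```

```text
go [566.9, 169.3, 110] turn 0.001 shift [-0.283  0.3    0.613] rows>=1.8
```

Request:
move_arm(moves=[-0.14,0.15,0,0,-0.14,0.15,0.2,0,0,0,0.2,0,0,0,0.2,0,0,0,0,0,0,0,0,0], claw=0)

```text
t: 45.05
eef_pos: [568.2, 168.9, 113.4]
tcp_rot: [-3.142, -0.001, 0.039]
ft_force: [-0.0, -0.6, 0.9]
opening: 0.006
grip_force: 0.0
```

```bash
python3 -c "
from h import *
st();go(566.9,169.3,66,.0385)"
```

```text
t45.05 pos [568.2 168.9 113.4] rot [-3.142e+00 -1.000e-03  3.900e-02] F [-0.  -0.6  0.9] op 0.6 gf 0.0
go [566.9, 169.3, 66] turn 0.000 shift [-0.008 -0.003  0.316] rows>=0.8
```

Request:
move_arm(moves=[-0.008,0,0.12,0,0,0,0.05,0,0,0,0.05,0,0,0,0.05,0,0,0,0.04,0,0,0,0.015,0,0,0,0,0])

```text
t: 45.92
eef_pos: [566.5, 168.4, 64.5]
tcp_rot: [3.142, 0.0, 0.038]
ft_force: [-4.0, -0.2, 6.0]
opening: 0.005
grip_force: 3.3
```

```bash
python3 -c "
from h import *
st()"
```

```text
t45.92 pos [566.5 168.4  64.5] rot [3.142 0.    0.038] F [-4.  -0.2  6. ] op 0.5 gf 3.3
```

Request:
move_arm(moves=[0,0,0.015,0,0,0,0.012,0,0,0,0,0])

```text
t: 46.3
eef_pos: [566.6, 168.4, 63.0]
tcp_rot: [-3.142, -0.001, 0.038]
ft_force: [-13.2, -2.1, 35.8]
opening: 0.006
grip_force: 17.8
```

Request:
move_arm(moves=[0,0,-0.1,0,0,0,-0.2,0,0,-0.2,0,0,0,-0.2,0,0,0,-0.187,0,0,0,0,0.12,0,0,0,0.07,0,0,0,0.05,0,0,0,0.04,0,0,0,0.0,0])

```text
t: 47.55
eef_pos: [563.2, 255.5, 64.1]
tcp_rot: [3.141, 0.0, 0.037]
ft_force: [-6.2, -4.0, 14.2]
opening: 0.007
grip_force: 7.1
```

```bash
python3 -c "
from h import *
st();go(563.5,257.2,64)"
```

```text
t47.55 pos [563.2 255.5  64.1] rot [3.141 0.    0.037] F [-6.2 -4.  14.2] op 0.7 gf 7.1
go [563.5, 257.2, 64] turn -0.000 shift [ 0.002 -0.011  0.   ] rows>=0.0
```

Request:
move_arm(moves=[0,0,0.01,0,0,0,0,0])

```text
t: 47.8
eef_pos: [563.2, 255.6, 63.6]
tcp_rot: [3.141, -0.0, 0.038]
ft_force: [-9.3, -4.5, 24.4]
opening: 0.003
grip_force: 12.2
```

Request:
move_arm(moves=[0,0,-0.1,0,0,0,-0.2,0,0,-0.2,0,0,0,-0.2,0,0,0,-0.195,0,0,0,0,0.12,0,0,0,0.07,0,0,0,0.05,0,0,0,0.05,0,0,0,0.0,0])

```text
t: 49.05
eef_pos: [560.0, 344.8, 64.2]
tcp_rot: [3.141, -0.0, 0.038]
ft_force: [-4.7, -4.8, 12.0]
opening: 0.008
grip_force: 6.3
```

```bash
python3 -c "
from h import *
st();go(560.1,345.2,64)"
```

```text
t49.05 pos [560.  344.8  64.2] rot [ 3.141 -0.     0.038] F [-4.7 -4.8 12. ] op 0.7 gf 6.3
go [560.1, 345.2, 64] turn -0.000 shift [ 0.001 -0.003  0.001] rows>=0.0
```

Request:
move_arm(moves=[0,0,0.012,0,0,0,0,0])

```text
t: 49.3
eef_pos: [560.0, 344.9, 63.6]
tcp_rot: [3.142, -0.001, 0.038]
ft_force: [-8.7, -5.3, 24.6]
opening: 0.009
grip_force: 12.2
```

Request:
move_arm(moves=[0,0,-0.15,0,0,0,-0.25,0,0,0.352,0,0,0,0.352,0,0,0,0.352,0,0,0,0.352,0,0,0,0.352,0,0,0,0,0,0,0,0,0,0])

```text
t: 50.42
eef_pos: [570.1, 81.6, 121.2]
tcp_rot: [-3.142, -0.0, 0.037]
ft_force: [0.3, -0.4, -0.3]
opening: 0.004
grip_force: 0.0
```

```bash
python3 -c "
from h import *
st();go(570.3,81.6,64)"
```

```text
t50.42 pos [570.1  81.6 121.2] rot [-3.142 -0.     0.037] F [ 0.3 -0.4 -0.3] op 0.4 gf 0.0
go [570.3, 81.6, 64] turn -0.000 shift [0.002 0.    0.381] rows>=1.0
```

Request:
move_arm(moves=[0,0,0.19,0,0,0,0.08,0,0,0,0.06,0,0,0,0.05,0,0,0,0.008,0,0,0,0,0])

```text
t: 51.18
eef_pos: [570.0, 82.1, 64.1]
tcp_rot: [-3.141, -0.001, 0.038]
ft_force: [-6.3, 2.1, 13.0]
opening: 0.005
grip_force: 6.3
```

```bash
python3 -c "
from h import *
st()"
```

```text
t51.17 pos [570.   82.1  64.1] rot [-3.141e+00 -1.000e-03  3.800e-02] F [-6.3  2.1 13. ] op 0.5 gf 6.3
```

Request:
move_arm(moves=[0,0,0.012,0,0,0,0,0])

```text
t: 51.42
eef_pos: [570.0, 82.1, 63.4]
tcp_rot: [-3.141, -0.002, 0.038]
ft_force: [-9.8, 2.0, 26.3]
opening: 0.002
grip_force: 13.0
```

Request:
move_arm(moves=[0,0,-0.2,0,0,0,-0.35,0,0,0,-0.37,0,0.095,-0.294,0,0,0.095,-0.294,0,0,0.095,-0.294,0,0,0,0,0,0,0,0,0,0])

```text
t: 52.42
eef_pos: [607.4, 215.3, 199.0]
tcp_rot: [3.141, 0.0, 0.039]
ft_force: [-0.4, -0.4, -0.4]
opening: 0.003
grip_force: 0.0
```

Run:
```python
from h import *
st();lip('w22'); im=np.load('pics/w22_raw.npy'); c=cam('wrist')
for f in ('w21','w22'):
  im=np.load(f'pics/{f}_raw.npy').astype(int); m=((im.min(2)>185)).astype(np.uint8)
  for u in (112,204,298,392):
    col=im[140:262,u]; w=np.where((col[:,0]<100)&(col[:,2]<60))[0]; 
    top=140+w.max()+1; g=col.sum(1)/3; print(f,u,'lid start row',top,[int(v) for v in g[top-140+60:top-140+90:2]])
# bar in w22
g=np.load('pics/w22_raw.npy').astype(int).sum(2)/3
for f in ('w21','w22'):
  g=np.load(f'pics/{f}_raw.npy').astype(int).sum(2)/3; print('bar col250',[int(v) for v in g[66:92,250]],'tray back',[int(v) for v in g[130:142,250]])
```

```text
t52.42 pos [607.4 215.3 199. ] rot [3.141 0.    0.039] F [-0.4 -0.4 -0.4] op 0.3 gf 0.0
lip [  87  153   58   88 1076] [115.9 169.7] z60 [613.3 342.4] z80 [618.4 334.4]
lip [181 153  47  18 786] [203.3 161.3] z60 [624.3 261.6] z80 [628.7 258.7]
lip [274 153  45  18 762] [296.8 161.4] z60 [627.6 175.7] z80 [631.8 178.4]
lip [373 152  43  18 731] [393.5 160.5] z60 [631.9  86.9] z80 [635.8  95.3]
lip [363 171  10  68 173] [367.1 204.1] z60 [588.7 105.4] z80 [595.4 112.6]
lip [225 172   4  68 160] [226.4 204.1] z60 [583.5 239.6] z80 [590.5 238.2]
w21 112 lid start row 154 [212, 212, 212, 212, 212, 211, 212, 212, 212, 212, 211, 211, 212, 211, 211]
w21 204 lid start row 153 [215, 216, 215, 216, 215, 215, 215, 216, 215, 216, 216, 215, 216, 215, 214]
w21 298 lid start row 153 [217, 218, 216, 218, 218, 217, 218, 217, 217, 217, 218, 218, 218, 218, 218]Traceback (most recent call last):
  File "<stdin>", line 7, in <module>
    return umr_maximum(a, axis, None, out, keepdims, initial, where)
ValueError: zero-size array to reduction operation maximum which has no identity
```

View pics/w22.png

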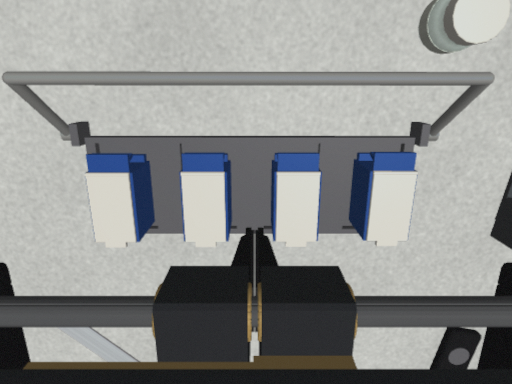

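Request:
move_arm(moves=[0.3,0,0,-0.1,0,-0.3,0,-0.1,0,0,0,-0.1,0,0,0,-0.1,0,0,0,-0.1,0,0,0,-0.1,0,0,0,-0.1,0,0,0,-0.1,0,0,0,-0.1,0,0,0,-0.1], claw=50)

```text
t: 53.72
eef_pos: [644.0, 260.0, 199.4]
tcp_rot: [3.141, 0.0, 1.612]
ft_force: [-1.0, -0.1, 0.2]
opening: 0.528
grip_force: 0.0
```

Run:
```python
from h import *
st();go(703.6,217,69,1.609)
im,c=shot('top','t23'); g=im.astype(int).sum(2)/3
a=np.load('pics/t2_raw.npy'); 
# bar row in top view at cols away from arm
for u in (110,120,130): print(u,[int(v) for v in g[155:180,u]])
a=np.load('pics/t3_raw.npy').astype(int).sum(2)/3
for u in (110,120,130): print('t3',u,[int(v) for v in a[155:180,u]])
```

```text
t53.73 pos [644.  260.  199.4] rot [3.141 0.    1.612] F [-1.  -0.1  0.2] op 50.2 gf 0.0
go [703.6, 217, 69] turn 0.002 shift [-0.302  0.386  0.869] rows>=2.5
110 [46, 46, 46, 46, 47, 46, 46, 44, 44, 42, 41, 40, 40, 39, 39, 38, 37, 36, 35, 33, 35, 32, 32, 30, 29]
120 [41, 42, 41, 42, 41, 42, 41, 42, 42, 41, 42, 42, 41, 41, 41, 42, 42, 42, 41, 42, 41, 42, 42, 42, 42]
130 [20, 22, 24, 25, 28, 29, 31, 31, 31, 29, 25, 22, 20, 20, 18, 19, 19, 18, 19, 18, 19, 19, 18, 18, 19]
t3 110 [157, 158, 158, 157, 156, 157, 157, 157, 157, 156, 153, 139, 116, 101, 97, 112, 140, 155, 159, 157, 156, 156, 155, 156, 155]
t3 120 [151, 150, 151, 151, 153, 154, 155, 155, 154, 150, 139, 119, 105, 97, 98, 118, 142, 151, 153, 153, 152, 151, 151, 152, 152]
t3 130 [149, 149, 149, 149, 150, 151, 151, 150, 148, 140, 122, 107, 99, 97, 112, 138, 151, 153, 154, 154, 153, 153, 153, 154, 154]
```

Request:
move_arm(moves=[-0.15,0.193,0,0,-0.15,0.193,0,0,0,0,0.3,0,0,0,0.3,0,0,0,0.2,0,0,0,0.07,0,0,0,0,0])

```text
t: 54.65
eef_pos: [703.6, 218.1, 68.9]
tcp_rot: [-3.142, 0.0, 1.607]
ft_force: [-0.3, -0.3, 0.5]
opening: 0.527
grip_force: 0.0
```

Request:
move_arm(moves=[0,0,0,0,0,0,0,0,0,0,0,0,0,0,0,0,0,0,0,0], claw=5)

```text
t: 55.28
eef_pos: [701.2, 218.6, 68.2]
tcp_rot: [-3.136, 0.001, 1.609]
ft_force: [-13.1, -0.6, 5.7]
opening: 0.096
grip_force: 30.0
```

Run:
```python
from h import *
s=st(); p=s['eef_pos']; H=np.array([589.2,214.2])+62*np.array([.99926,.0385])
x=p[0]-H[0]; z=p[2]+19-15; a=np.arctan2(x,z); r=np.hypot(x,z); print('hinge',H,'r',r,'theta',a+np.arctan2(67,61))
q=(x,z);o=[]
r0=r
for k,t in enumerate(np.linspace(a,-np.arctan2(67,61),13)[1:],1):
    rr=r0+(90.6-r0)*k/12; n=(rr*np.sin(t),rr*np.cos(t)); o.append(((n[0]-q[0])/150,-(n[1]-q[1])/150)); q=n
print(np.round(o,3).tolist())
```

```text
t55.27 pos [701.2 218.6  68.2] rot [-3.136e+00  1.000e-03  1.609e+00] F [-13.1  -0.6   5.7] op 9.1 gf 30.0
hinge [651.15412 216.587  ] r 87.81396416589543 theta 1.4387580451085853
[[-0.059, -0.038], [-0.063, -0.031], [-0.067, -0.023], [-0.069, -0.015], [-0.071, -0.006], [-0.071, 0.002], [-0.071, 0.011], [-0.069, 0.019], [-0.066, 0.027], [-0.063, 0.035], [-0.058, 0.043], [-0.053, 0.049]]
```

Request:
move_arm(moves=[0,-0.016,0,0,0,-0.059,-0.038,0,0,-0.063,-0.031,0,0,-0.067,-0.023,0,0,-0.069,-0.015,0,0,-0.071,-0.006,0,0,-0.071,0.002,0,0,0,0,0])

```text
t: 56.28
eef_pos: [640.9, 216.5, 87.5]
tcp_rot: [3.139, -0.0, 1.609]
ft_force: [-1.0, 0.1, 9.5]
opening: 0.097
grip_force: 30.0
```

Run:
```python
from h import *
s=st(); p=s['eef_pos']
for hx in (651.2,648):
  x=p[0]-hx; z=p[2]+4; a=np.arctan2(x,z); r=np.hypot(x,z); print('r',r,'theta',a+np.arctan2(67,61))
```

```text
t56.27 pos [640.9 216.5  87.5] rot [ 3.139 -0.     1.609] F [-1.   0.1  9.5] op 9.2 gf 30.0
r 92.10437969015345 theta 0.7204491315529662
r 91.8024914833867 theta 0.7550959254935827
```

Request:
move_arm(moves=[0,-0.071,0.011,0,0,-0.069,0.019,0,0,-0.066,0.027,0,0,-0.063,0.035,0,0,-0.058,0.043,0,0,0,0,0])

```text
t: 57.02
eef_pos: [590.2, 214.5, 66.2]
tcp_rot: [-3.14, 0.0, 1.609]
ft_force: [-7.0, 1.3, 9.0]
opening: 0.098
grip_force: 30.0
```

Run:
```python
from h import *
s=st(); p=s['eef_pos']
for hx in (651.2,648):
  x=p[0]-hx; z=p[2]+4; a=np.arctan2(x,z); r=np.hypot(x,z); print('r',r,'theta',a+np.arctan2(67,61))
```

```text
t57.02 pos [590.2 214.5  66.2] rot [-3.14   0.     1.609] F [-7.   1.3  9. ] op 9.4 gf 30.0
r 92.99173733719758 theta 0.11660954036946924
r 90.9243182835414 theta 0.14317296848841699
```

Request:
move_arm(moves=[0,-0.03,0.028,0,0,-0.028,0.03,0,0,0,0,0])

```text
t: 57.4
eef_pos: [580.9, 214.2, 57.4]
tcp_rot: [-3.138, 0.0, 1.609]
ft_force: [-11.0, 0.6, 9.4]
opening: 0.093
grip_force: 30.0
```

Request:
move_arm(moves=[0,-0.008,0.014,0,0,0,0,0])

```text
t: 57.65
eef_pos: [579.3, 214.1, 55.5]
tcp_rot: [-3.137, 0.0, 1.609]
ft_force: [-13.4, 1.0, 13.0]
opening: 0.097
grip_force: 30.0
```

Request:
move_arm(moves=[0,0,0,0,0,0,0,0,0,0,0,0,0,0,-0.1,0,0,0,-0.2,0,0,0,-0.05,0,0,0,0,0], claw=50)

```text
t: 58.52
eef_pos: [582.3, 214.0, 107.3]
tcp_rot: [3.14, -0.0, 1.609]
ft_force: [-0.4, -0.3, -0.3]
opening: 0.528
grip_force: 0.0
```

Request:
move_arm(moves=[0,0,0,0,0,0,0,0,0,0,0,0,0,0,0,0,0,0,0,0], claw=0)

```text
t: 59.15
eef_pos: [582.2, 214.0, 106.7]
tcp_rot: [-3.142, 0.0, 1.609]
ft_force: [0.0, -0.4, -0.5]
opening: 0.057
grip_force: 0.0
```

Run:
```python
from h import *
st(); im,c=shot('wrist','w25'); g=im.astype(int).sum(2)/3
for r in (60,120,180): print(r,[int(v) for v in g[r,230:285]])
for r in (60,120): print([ray(c,(u,r),76).round(1).tolist() for u in (246,256,266)])
go(581,214,85)
```

```text
t59.15 pos [582.2 214.  106.7] rot [-3.142  0.     1.609] F [ 0.  -0.4 -0.5] op 5.4 gf 0.0
60 [98, 99, 97, 99, 98, 98, 98, 98, 99, 94, 83, 92, 102, 111, 119, 123, 128, 131, 134, 133, 135, 131, 130, 126, 123, 117, 110, 98, 92, 98, 98, 100, 100, 99, 99, 99, 100, 99, 100, 98, 98, 100, 99, 100, 99, 100, 100, 99, 100, 100, 99, 99, 100, 99, 99]
120 [206, 206, 206, 207, 204, 205, 205, 206, 206, 206, 180, 103, 98, 108, 116, 121, 126, 132, 135, 135, 137, 133, 131, 125, 125, 117, 109, 119, 168, 205, 206, 206, 205, 206, 205, 206, 205, 205, 207, 206, 207, 206, 206, 206, 206, 205, 206, 205, 206, 206, 206, 206, 207, 207, 208]
180 [100, 102, 101, 102, 101, 102, 101, 102, 101, 102, 97, 86, 91, 104, 113, 119, 124, 130, 133, 134, 134, 132, 130, 127, 122, 116, 106, 94, 91, 101, 103, 103, 104, 104, 103, 104, 103, 103, 103, 103, 103, 103, 104, 102, 103, 102, 103, 102, 102, 102, 104, 104, 102, 104, 103]
[[574.8, 310.3], [580.3, 310.5], [585.8, 310.7]]
[[575.9, 278.0], [581.6, 278.2], [587.4, 278.5]]
go [581, 214, 85] turn -0.000 shift [ 0.    -0.008  0.145] rows>=0.4
```

Request:
move_arm(moves=[0,-0.013,0.1,0,0,0,0.04,0,0,0,0.02,0,0,0,0.015,0,0,0,0,0])

```text
t: 59.82
eef_pos: [579.1, 213.9, 81.1]
tcp_rot: [-3.139, 0.0, 1.609]
ft_force: [-7.9, -1.2, 10.3]
opening: 0.003
grip_force: 5.3
```

Request:
move_arm(moves=[0,0,0.015,0,0,0,0,0])

```text
t: 60.08
eef_pos: [579.2, 213.9, 80.7]
tcp_rot: [-3.14, 0.0, 1.609]
ft_force: [-14.2, -2.8, 29.4]
opening: 0.004
grip_force: 14.8
```

Request:
move_arm(moves=[0,0,-0.2,0,0,0,-0.4,0,0,0,-0.4,0,0,-0.3,0,0,0,-0.3,0,0,0,0,0,0])

```text
t: 60.82
eef_pos: [488.1, 210.5, 228.9]
tcp_rot: [3.142, 0.0, 1.61]
ft_force: [1.0, -1.0, 0.8]
opening: 0.003
grip_force: 0.0
```

Run:
```python
from h import *
st(); lip('w26'); im,c=shot('side','s26'); a=cv2.imread('pics/side0.png')
print('jar side diff',np.abs(a[180:212,203:230].astype(int)-im[180:212,203:230]).mean())
# white lids and blue in side view
w=((im.min(2)>185)).astype(np.uint8)[205:325,235:290]; n,l,s,ce=cv2.connectedComponentsWithStats(w)
print([ (x[:5].tolist()) for x in s[1:] if x[4]>20])
```

```text
t60.83 pos [488.1 210.5 228.9] rot [3.142 0.    1.61 ] F [ 1.  -1.   0.8] op 0.3 gf 0.0
lip [396   3  20  47 661] [405.5  26. ] z60 [619.8 350.5] z80 [611.9 347.1]
lip [386 105  18  39 507] [394.4 123.8] z60 [623.7 263.7] z80 [615.6 265.5]
lip [377 192  16  34 415] [384.5 208.4] z60 [627.4 176.1] z80 [619.1 183. ]
lip [370 268  14  28 329] [376.5 281.6] z60 [631.8  88.5] z80 [623.2 100.6]
jar side diff 12.916280864197532
[[24, 0, 12, 12, 123], [40, 1, 11, 11, 98], [21, 26, 13, 13, 127], [37, 28, 12, 11, 109], [18, 54, 13, 14, 149], [35, 55, 12, 14, 130], [16, 85, 13, 15, 173], [33, 86, 13, 15, 157]]
```

Run:
```python
from h import *
a=cv2.imread('pics/side0.png'); b=np.load('pics/s26_raw.npy'); 
for im in (a,b):
  w=(im.min(2)>215).astype(np.uint8)[170:225,190:245]; n,l,s,ce=cv2.connectedComponentsWithStats(w); print([(x.tolist()) for x in s[1:] if x[4]>15])
print((b.astype(int)-a).mean(axis=(0,1)), (b.astype(int)-a)[180:212,203:230].mean(axis=(0,1)))
t=np.load('pics/t1_raw.npy').astype(int); i,c=shot('top','t27'); print(np.abs(i[130:165,225:260]-t[130:165,225:260]).mean())
```

```text
[]
[]
[7.19781494 7.40716044 7.76550802] [12.61226852 12.99768519 13.13888889]
12.973877551020408
```

```bash
python3 -c "
from cell import order
print(order.job_done())"
```

```text
the job is handed in; nothing more can be done
None
```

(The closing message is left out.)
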